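Empty and brush out the lathe's blank feeder

TASK

Empty the lathe's blank feeder: with its push slide, slide the bottom blank out of the stack onto the ledge, draw the slide back so that the rest drop, lay the blank flat in the wooden tray, and go on until every blank (also one that may already lie on the ledge) is in the tray and the slide is drawn fully back. Then take the long brush out of its pot and brush out the empty shaft with two full strokes - down to the floor, well up, down to the floor again and well up - and stand the brush back in its pot. Leave the bowl, mallet and turned finial alone.

Things in the scene. Friction and masses are not known exactly. Their poses are not given: they have to be found in the camera images.
- feeder: fixed blank feeder: grey base, open-topped aluminium shaft with viewing slots in its x sides. Origin on the bench under the shaft's centre; +y is the way blanks are pushed out. Shaft 64 (x) x 75 (y) mm inside, 80 x 91 outside; floor 30, rim 130 mm above the bench. Its +y wall ends 30 mm above the floor: only the bottom blank passes. At -y a rail 50 mm wide carries the slide
- shaft_floor (a point): centre of the shaft's floor, 30 mm above the feeder's origin; axes as the feeder's
- ledge (a point): centre of the underside of a blank pushed fully out onto the ledge, 88.5 mm in +y from the shaft's centre; the blank's near edge is then 8 mm clear of the shaft wall. The ledge is level with the shaft floor, from y = 45 to 155 mm, and 44 mm wide, so fingers can reach down beside the blank's 60 mm width
- slide (a joint): travel of the push slide in m: 0 fully drawn back (home), 0.092 pushed fully in along the feeder's +y, the bottom blank then clear of the shaft. Its steel tongue, 40 mm wide, 16 mm high, runs in under the second blank, which rides on it until the slide is drawn back. It resists with about 2 N and stays where left
- slide_grip (a point): grip point of the slide's handle, an upright black round post 24 mm in diameter, its top 112 mm above the bench; this point is on its axis, 95 mm above the bench, and moves with the slide; at home it is 197.5 mm in -y from the shaft's centre
- blank1: a beech turning blank: a flat plain wooden slab 60 (its x) x 70 (its y) x 22 mm (z), about 65 g, all blanks alike; origin at the centre of its underside. It starts at the bottom of the stack in the feeder's shaft, flat, its 70 mm side along the feeder's y
- blank2: a beech turning blank: a flat plain wooden slab 60 (its x) x 70 (its y) x 22 mm (z), about 65 g, all blanks alike; origin at the centre of its underside. It starts on blank1 in the shaft
- blank3: a beech turning blank: a flat plain wooden slab 60 (its x) x 70 (its y) x 22 mm (z), about 65 g, all blanks alike; origin at the centre of its underside. It starts on blank2 in the shaft
- blank4: a beech turning blank: a flat plain wooden slab 60 (its x) x 70 (its y) x 22 mm (z), about 65 g, all blanks alike; origin at the centre of its underside. If present it starts on blank3 in the shaft; it may be absent
- blank5: a beech turning blank: a flat plain wooden slab 60 (its x) x 70 (its y) x 22 mm (z), about 65 g, all blanks alike; origin at the centre of its underside. If present it starts flat on the ledge, pushed out by someone earlier; it may be absent
- tray: loose open wooden tray, 240 (x) x 200 (y) x 32 mm high, walls and floor 6 mm thick, 0.7 kg; origin at the centre of its underside. Blanks may lie anywhere in it, also on one another
- pot: fixed round steel pot, 72 mm across, 64 mm inside, 70 mm high, floor 6 mm thick; origin at the centre of its underside
- brush: long brush, 165 mm, 110 g, standing upright in the pot, bristles down, on its flat lower end; origin at the centre of that end, z up along it. Bristle head 36 mm in diameter up to z = 58 mm, thin steel neck, dark wooden handle 22 mm in diameter from z = 100 to its end
- bowl: bystander: a small turned wooden bowl, 90 mm across, 50 mm high; origin at the centre of its underside; not to be disturbed
- mallet: bystander: a lying wooden mallet, 230 mm long along its x, head 60 mm in diameter; origin on the bench under the head, 60 mm from the handle; not to be disturbed
- finial: bystander: a turned wooden finial standing on end, 56 mm across, 90 mm high; origin at the centre of its underside; not to be disturbed
Not all that is in view belongs to the job. What is shaped like the blank5 but blue is not meant. What is shaped like the blank4 but purple or turquoise is not meant.

How it is judged (in metres and radians):
On the way, in this order (a step that is already met when the one before it is completed fails the run):
1. every blank lies flat in the tray and the slide is drawn back (x of blank1 in the frame of tray between -0.112 and 0.112 m and y of blank1 in the frame of tray between -0.092 and 0.092 m and z of each of blank1, blank2, blank3, blank4, blank5 in the frame of tray below 0.08 m and angle between the z axis of each of blank1, blank2, blank3, blank4, blank5 and the z axis of tray, either way round below 0.2 rad and x of blank2 in the frame of tray between -0.112 and 0.112 m and y of blank2 in the frame of tray between -0.092 and 0.092 m and x of blank3 in the frame of tray between -0.112 and 0.112 m and y of blank3 in the frame of tray between -0.092 and 0.092 m and x of blank4 in the frame of tray between -0.112 and 0.112 m and y of blank4 in the frame of tray between -0.092 and 0.092 m and x of blank5 in the frame of tray between -0.112 and 0.112 m and y of blank5 in the frame of tray between -0.092 and 0.092 m and value of joint slide below 0.01 m), for 0.2 s.
2. the brush reaches the floor of the empty shaft (x of brush in the frame of shaft_floor between -0.03 and 0.03 m and y of brush in the frame of shaft_floor between -0.035 and 0.035 m and z of brush in the frame of shaft_floor below 0.018 m), for 0.1 s.
3. the brush is drawn well up the shaft (x of brush in the frame of shaft_floor between -0.03 and 0.03 m and y of brush in the frame of shaft_floor between -0.035 and 0.035 m and z of brush in the frame of shaft_floor above 0.06 m), for 0.1 s.
4. the brush reaches the shaft floor a second time (all of step 2), for 0.1 s.
5. the brush is drawn well up again (all of step 3), for 0.1 s.
At the end, for the whole second after the job is handed in: Every blank present lies flat (within 0.2 rad) and still inside the tray (alone or piled), the slide is within 10 mm of fully back, and the brush stands in its pot, bristles down on the pot's floor, at rest (all of step 1 and linear speed of each of blank1, blank2, blank3, blank4, blank5, brush below 0.03 m/s and angle between tray's own z axis and vertical below 0.1 rad and horizontal distance between brush and pot below 0.03 m and z of brush in the frame of pot below 0.025 m and angle between brush's own z axis and vertical below 0.35 rad); the robot touches nothing.
It fails at once if the bowl was moved more than 40 mm (distance of bowl from where it was at the start of the episode above 0.04 m).
It fails at once if the mallet was moved more than 40 mm (distance of mallet from where it was at the start of the episode above 0.04 m).
It fails at once if the finial was moved more than 40 mm (distance of finial from where it was at the start of the episode above 0.04 m).
Of blank4, blank5 only 1 to 2 are there at a start; the rules pass over those that are not, and their reading is None.
At some moment in a run one of tray may be knocked a few centimetres aside while the robot is not near it.
Once in a run the grip may slacken for a moment while it holds something.
It also fails if it takes over 200 s, if anything falls off the work surface, if the arm or the gripper's body presses on something with over 40 N, if the wrist force passes 120 N, or if a joint passes its speed limit or range.

ROBOT

A 6-joint arm with a two-finger parallel gripper is mounted at the origin on the work surface. World frame = base frame: x ahead of the robot, y to its left, z up, the work surface at z = 0. Lengths are in mm, angles in rad, forces in N, time in s.
With the tool pointing down it reaches from about 250 to 775 mm from the base axis. Payload 8.9 kg.
Tool frame: the origin (TCP) lies midway between the tips of the shut fingers; the grasp point (between the pads) lies r.hold_point_z behind it (r.hold_point_z is the distance from the TCP to the grasp point, in mm); z points along the fingers, x is the direction in which the jaws open and shut, and the axes are right-handed (so a half turn about z gives the same grasp; the last joint's range is limited). The gripper opens to 85 mm and grips with 20 to 120 N. Pads are 22 mm wide; open, the fingers measure 114 mm over their backs; the gripper's body (76 mm by 85 mm) begins 54 mm behind the grasp point. The pads swing forward as they close: fully open they stand 13 mm farther back than shut.
Start: joints at [-1.257, 0.291, -0.153, 1.127, 0, 1.431], TCP at [229.681, -472.091, 231.305] pointing down, gripper open.
Joint ranges: [-2.52, 2.52], [-0.91, 1.74], [-1.3, 1.37], [-1.96, 2.02], [-1.52, 1.47], [-3.14, 3.14]. Speed limits (rad/s): [2.22, 2.22, 2.79, 3.14, 3.14, 3.14].

INTERFACE

Orientations are given as a rotation vector (axis times angle).
In Python, from workcell import r, eyes, boxes_of, masks_of gives the robot as it stands.
- The arm moves only by the tool step_arm, never from a script. Its argument "moves" is a list of rows, each an object of numbers: "x", "y", "z": the shift along the tool's x, y, z in cm; "ax", "ay", "az": the turn, a rotation vector about the tool's x, y, z in rad; "claw": the opening, from 0 (shut) to 1 (fully open). A call has 1 to 12 rows; each row shifts and turns the commanded pose from where the row before left it, along the tool's axes as they then stand; what a row does not reach is not made up. A row lasts 1/10 s, in which the tool goes at most 50 mm and 8.59 degrees, less where a joint would pass 70% of its speed; a pose out of reach is approached as far as the arm can. A call with a gripper value outside its range is refused whole. The fingers move at their own pace and stop on an object; "grip_force" is the grip in N (left out, the last holds). Time passes only in rows, so rows that do not move let the fingers close. It gives the time, the measured TCP pose, the force and the opening at its end, in the units of the state.
- r.state(): the state, without advancing time (a new reading comes with each control period).
- eyes.read_camera(name): name is "side" or "top"; returns a dict with "color" (420x560x3 uint8, blue, green, red), "depth" (420x560 float32, mm along the optical axis (not along the pixel's ray), 0 where there is no reading), "fx", "fy", "cx", "cy" (pixels), "dist" ([k1, k2, p1, p2, k3] as OpenCV has them; the pictures are not rectified), "R" (3x3) and "t" (3): a world point X has camera coordinates R X + t. Camera axes: x right, y down, z forward; pixel columns grow to the right and rows downward; lengths in mm; the calibration is good to about 2 mm. A picture is of the moment at which its call begins.
- r.close_job(): hands the job in, once; it reports no verdict.
Trained networks look in a picture, given as the dict that the camera call returned (one of the last four; its "shot" number tells which), for a name from the list of things; names that differ only in an ending like _2 or _b are one class to them, and where a whole thing is asked for, a point or a joint stands for the part that bears it (a point fixed in the world has none). Each returns a list of dicts, best first, with "confidence" (0 to 1); they miss things now and then, are a little off and sometimes report something else, mostly with a low value. They report only what shows in the picture. A call takes as long as a camera call. They do not tell look-alikes from the thing itself.
- boxes_of(picture, name): "box" ([centre column, centre row, width, height] as shares, 0 to 1, of the picture: columns of its width, rows of its height, round what is visible of it).
- masks_of(picture, name): "region" (420x560 bool, what is visible of it) and "box" ([centre column, centre row, width, height] as shares, 0 to 1, of the picture: columns of its width, rows of its height, round what is visible of it).
The state is a dict: "t": time; "joints": joint angles; "dq": joint speeds; "joint_torque": joint torques, N m; "position": TCP position; "ee_rot": TCP orientation; "wrist_force": force on the tool from outside, world axes, zero at the start; "torque": the same for the moment, N m; "width": finger opening in mm.
Only numpy, scipy, OpenCV 4.12 (cv2) and the standard library are available. Lean on these libraries where they do the work, as an engineer would, in place of code of your own. Each camera call takes 0.05 s, during which the arm holds its last target.

## Working session

There is one attempt and no reset: what is moved stays moved. The work goes in short steps, Python scripts to look and compute and a tool call to move; the robot and the scene stay as the last step left them, time stands still between calls to the robot, and variables do not carry over. Pictures are saved under pics/ and viewed, and the job is handed in when it is done.

Besides the shell and the picture viewer there is one more tool, called after "Emit:" as name([rows], argument=value, ...), one row to a line, values as JSON. step_arm: Moves the arm, as the interface text tells. Its arguments: {"type":"object","properties":{"moves":{"type":"array"},"grip_force":{"type":"number"}},"required":["moves"]}

```bash
ls; mkdir -p pics
cat > h.py <<'E'
import numpy as np, cv2
from workcell import r, eyes, boxes_of, masks_of
def px2w(p,u,v,d=None):
    K=np.array([[p['fx'],0,p['cx']],[0,p['fy'],p['cy']],[0,0,1]])
    uv=np.atleast_2d(np.column_stack([np.ravel(u),np.ravel(v)])).astype(float)
    n=cv2.undistortPoints(uv[:,None],K,np.array(p['dist'],float)).reshape(-1,2)
    if d is None: d=p['depth'][np.ravel(v).astype(int),np.ravel(u).astype(int)]
    d=np.ravel(d)
    c=np.column_stack([n*d[:,None],d])
    return (c-np.array(p['t']).ravel())@np.array(p['R'])
def w2px(p,X):
    K=np.array([[p['fx'],0,p['cx']],[0,p['fy'],p['cy']],[0,0,1]])
    o,_=cv2.projectPoints(np.atleast_2d(X).astype(float),cv2.Rodrigues(np.array(p['R']))[0],np.array(p['t'],float),K,np.array(p['dist'],float))
    return o.reshape(-1,2)
E
python3 - <<'E'
from h import *
print(r.state(), r.hold_point_z)
for n in ['top','side']:
    p=eyes.read_camera(n); cv2.imwrite(f'pics/{n}0.png',p['color'])
    print(n,p['fx'],p['R'],p['t'])
    for k in ['feeder','slide_grip','blank1','tray','pot','brush','bowl','mallet','finial']:
        print(k,[(round(m['confidence'],2),(np.array(m['box'])*[560,420,560,420]).round().tolist()) for m in boxes_of(p,k)][:6])
E
```

```text
pics
{'t': 0.0, 'joints': array([-1.25728840e+00,  2.91264637e-01, -1.54135724e-01,  1.12670732e+00,
       -2.42431167e-05,  1.43148444e+00]), 'dq': array([-0.00088997, -0.00028193, -0.00020946, -0.00102668, -0.00191639,
        0.00132451]), 'joint_torque': array([ 4.70755349e-04, -5.37145257e+01,  3.31372476e+01,  1.61703868e-02,
       -1.00029140e-04,  2.58285161e-05]), 'position': array([ 229.54035909, -471.6636122 ,  230.73693145]), 'ee_rot': array([-2.66271808e+00,  1.66563931e+00,  1.60179721e-03]), 'wrist_force': array([-0.12479283, -0.00357415, -0.35285226]), 'torque': array([-0.02315089, -0.0196378 , -0.00989092]), 'width': 85.23801374094268} 18.700000000000003
top 462.0210778626852 [[ 0.0216945  -0.99960062  0.01810951]
 [-0.99697019 -0.0229837  -0.07431139]
 [ 0.07469793 -0.01644249 -0.99707064]] [ -29.19462516  561.28513559 1056.10812737]
feeder [(0.95, [340.0, 242.0, 174.0, 39.0])]
slide_grip [(0.88, [387.0, 243.0, 69.0, 23.0]), (0.71, [285.0, 246.0, 32.0, 29.0])]
blank1 [(0.82, [373.0, 293.0, 28.0, 29.0]), (0.75, [327.0, 245.0, 34.0, 28.0]), (0.75, [317.0, 300.0, 38.
[... 468 characters left out ...]
57866]
 [-0.20702937  0.74912366 -0.62924763]
 [ 0.14826307 -0.6117298  -0.77704872]] [544.76939051 158.41738395 900.95152647]
feeder [(0.92, [335.0, 183.0, 45.0, 145.0])]
slide_grip [(0.91, [345.0, 133.0, 15.0, 40.0])]
blank1 [(0.96, [384.0, 176.0, 27.0, 29.0]), (0.92, [376.0, 271.0, 39.0, 30.0]), (0.89, [328.0, 220.0, 30.0, 36.0]), (0.82, [384.0, 215.0, 39.0, 32.0]), (0.61, [338.0, 169.0, 34.0, 25.0]), (0.56, [271.0, 260.0, 42.0, 35.0])]
tray [(0.57, [245.0, 356.0, 142.0, 117.0])]
pot [(0.76, [249.0, 172.0, 28.0, 39.0])]
brush [(0.81, [248.0, 147.0, 20.0, 41.0])]
bowl [(0.7, [226.0, 207.0, 42.0, 33.0])]
mallet [(0.86, [242.0, 119.0, 68.0, 48.0])]
finial [(0.84, [182.0, 233.0, 29.0, 37.0])]
```

View pics/top0.png

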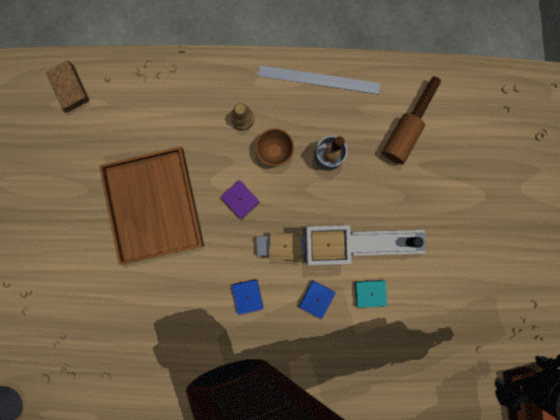

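View pics/side0.png

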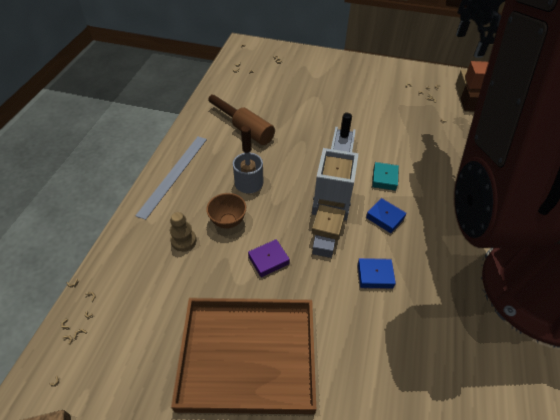

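The top view shows plain beech blanks on the ledge at (281,247) and in the shaft at (327,245). The look-alikes are purple (240,199), blue (248,297) and (318,300), and turquoise (372,293); none of these belong to the job. So blank5 is present. The slide is at home, with its handle at (415,242). The tray is at (152,206) and the brush leans in its pot at (331,150). Next I'll measure and crop.

Run:
```python
from h import *
p=eyes.read_camera('top'); c=p['color']
v,u=np.mgrid[0:420,0:560]; W=px2w(p,u,v).reshape(420,560,3)
np.save('W.npy',W)
def reg(name,u0,u1,v0,v1,z0,z1):
    w=W[v0:v1,u0:u1].reshape(-1,3); m=(w[:,2]>z0)&(w[:,2]<z1); w=w[m]
    if len(w)<5: print(name,'none',len(w));return
    (cx,cy),(a,b),an=cv2.minAreaRect(w[:,:2].astype(np.float32))
    print(name,len(w),'med',np.median(w,0).round(1),'rect',round(cx,1),round(cy,1),round(a,1),round(b,1),round(an,1))
reg('rim',290,365,215,275,123,137)
reg('ledgeblank',250,303,225,270,45,60)
reg('stack',312,345,232,258,70,124)
reg('handle',395,430,230,255,100,120)
reg('rail',355,425,225,260,10,60)
reg('tray',90,215,135,275,22,40)
reg('traylow',115,190,160,255,-5,15)
reg('pot',305,360,130,180,60,78)
reg('brush',305,360,120,180,100,200)
reg('bowl',250,300,125,170,30,60)
reg('finial',228,258,95,135,20,100)
reg('mallet',380,445,70,170,15,80)
reg('bench',420,500,280,340,-20,20)
for n,b in [('crop0',(235,400,100,280)),]:
    cv2.imwrite('pics/crop0.png',cv2.resize(c[110:290,220:440],None,fx=3.3,fy=3.3,interpolation=cv2.INTER_CUBIC))
q=eyes.read_camera('side')
cv2.imwrite('pics/crop1.png',cv2.resize(q['color'][100:280,220:400],None,fx=3.3,fy=3.3,interpolation=cv2.INTER_CUBIC))
```

```text
rim 597 med [ 468.5 -112.   129. ] rect 468.9 -112.4 80.1 91.7 2.7
ledgeblank 829 med [463.1 -21.2  51.2] rect 463.5 -21.5 69.9 60.1 88.2
stack 854 med [ 469.  -112.6  117.1] rect 468.7 -113.9 53.3 71.4 1.0
handle 97 med [ 477.1 -307.6  110.1] rect 477.1 -308.3 21.7 20.6 0.8
rail 1504 med [ 475.1 -255.3   43.7] rect 475.7 -267.0 54.7 170.2 2.3
tray 1184 med [558.4 303.5  30.7] rect 550.2 294.2 242.8 202.5 14.9
traylow 6741 med [545.7 294.8   5.2] rect 547.9 296.8 227.3 185.2 1.8
pot 281 med [ 674.7 -120.4   66.7] rect 677.6 -121.7 70.9 69.2 52.6
brush 149 med [ 676.2 -124.   166.6] rect 680.0 -126.5 21.3 21.8 20.8
bowl 432 med [702.7   5.6  45.9] rect 689.5 6.9 86.0 87.8 27.4
finial 342 med [758.1  82.2  61.4] rect 762.4 83.5 41.6 46.3 17.7
mallet 1684 med [ 736.2 -304.6   49.2] rect 773.3 -326.6 60.2 230.3 61.5
bench 4787 med [ 314.2 -450.7   -1.1] rect 313.2 -453.0 146.3 206.9 0.0
```

View pics/crop0.png

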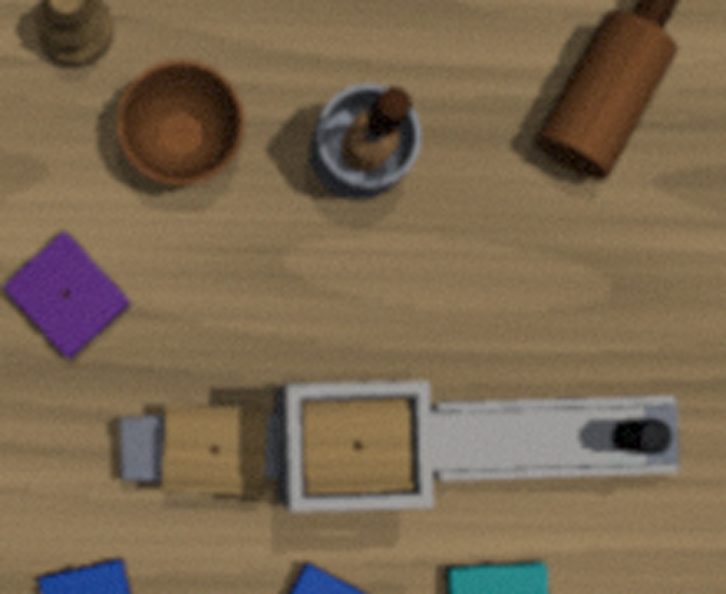

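View pics/crop1.png

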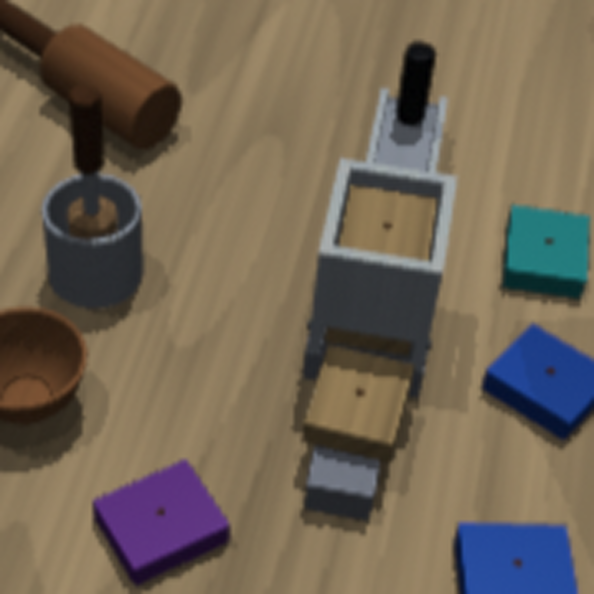

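Four blanks are in the stack (top at 117 mm ≈ 30+4×22) and one plain beech blank is on the ledge, so there are 5 in all. The crops confirm both are uncoloured, and the feeder yaw is about 2.5°. Before the first move I'll add a helper and turn the tool so that its x lies along the feeder's x.

```bash
cat >> h.py <<'E'
from scipy.spatial.transform import Rotation as Ro
YAW=np.radians(2.5); FO=np.array([468.9,-112.4])
def fw(x,y): # feeder->world
    c,s=np.cos(YAW),np.sin(YAW); return FO+[c*x-s*y,s*x+c*y]
def go(xyz,yaw=None):
    s=r.state(); R=Ro.from_rotvec(s['ee_rot']).as_matrix()
    d=R.T@(np.array(xyz)-s['position'])/10
    ya=np.arctan2(R[1,0],R[0,0]); tilt=np.degrees(np.arccos(-R[2,2]))
    print('t',round(s['t'],2),'pos',s['position'].round(1),'yaw',round(ya,3),'tilt',round(tilt,2),'F',s['wrist_force'].round(1),'w',round(s['width'],1))
    print(' shift cm',d.round(2), 'az', None if yaw is None else round(-((yaw-ya+np.pi)%(2*np.pi)-np.pi),3))
E
python3 -c "
from h import *
go([*fw(0,103),200],YAW)"
```

```text
t 1.1 pos [ 229.7 -472.1  231.3] yaw -1.118 tilt 0.0 F [-0.2  0.2 -0.4] w 85.1
 shift cm [-31.33 -41.34   3.13] az -1.162
```

Emit:
step_arm([
  {"az": -0.145, "claw": 1},
  {"az": -0.145},
  {"az": -0.145},
  {"az": -0.145},
  {"az": -0.145},
  {"az": -0.145},
  {"az": -0.145},
  {"az": -0.145},
  {},
], grip_force=50)

```text
schema error: expected keys x, y, z, ax, ay, az, claw
```

```bash
python3 -c "
from h import *
go([*fw(0,103),200],YAW)"
```

```text
t 1.1 pos [ 229.7 -472.1  231.3] yaw -1.118 tilt 0.0 F [-0.2  0.2 -0.4] w 85.1
 shift cm [-31.33 -41.34   3.13] az -1.162
```

Emit:
step_arm([
  {"x": 0, "y": 0, "z": 0, "ax": 0, "ay": 0, "az": -0.145, "claw": 1},
  {"x": 0, "y": 0, "z": 0, "ax": 0, "ay": 0, "az": -0.145, "claw": 1},
  {"x": 0, "y": 0, "z": 0, "ax": 0, "ay": 0, "az": -0.145, "claw": 1},
  {"x": 0, "y": 0, "z": 0, "ax": 0, "ay": 0, "az": -0.145, "claw": 1},
  {"x": 0, "y": 0, "z": 0, "ax": 0, "ay": 0, "az": -0.145, "claw": 1},
  {"x": 0, "y": 0, "z": 0, "ax": 0, "ay": 0, "az": -0.145, "claw": 1},
  {"x": 0, "y": 0, "z": 0, "ax": 0, "ay": 0, "az": -0.145, "claw": 1},
  {"x": 0, "y": 0, "z": 0, "ax": 0, "ay": 0, "az": -0.147, "claw": 1},
  {"x": 0, "y": 0, "z": 0, "ax": 0, "ay": 0, "az": 0, "claw": 1},
], grip_force=50)

```text
t: 2.0
position: [229.7, -472.1, 231.3]
ee_rot: [3.141, 0.073, 0.0]
wrist_force: [-0.5, -0.4, 0.1]
width: 85.4
```

```bash
python3 -c "
from h import *
go([*fw(0,103),200],YAW)
b=np.array([463.5,-21.5]); print(b, fw(0,88.5))"
```

```text
t 2.0 pos [ 229.7 -472.1  231.3] yaw 0.046 tilt 0.0 F [-0.5 -0.4  0.1] w 85.4
 shift cm [ 25.58 -45.13   3.13] az 0.003
[463.5 -21.5] [465.03968422 -23.98423239]
```

Emit:
step_arm([
  {"x": 2.3, "y": -4.1, "z": 0, "ax": 0, "ay": 0, "az": 0, "claw": 1},
  {"x": 2.3, "y": -4.1, "z": 0, "ax": 0, "ay": 0, "az": 0, "claw": 1},
  {"x": 2.3, "y": -4.1, "z": 0, "ax": 0, "ay": 0, "az": 0, "claw": 1},
  {"x": 2.3, "y": -4.1, "z": 0, "ax": 0, "ay": 0, "az": 0, "claw": 1},
  {"x": 2.3, "y": -4.1, "z": 0, "ax": 0, "ay": 0, "az": 0, "claw": 1},
  {"x": 2.3, "y": -4.1, "z": 0, "ax": 0, "ay": 0, "az": 0, "claw": 1},
  {"x": 2.3, "y": -4.1, "z": 0, "ax": 0, "ay": 0, "az": 0, "claw": 1},
  {"x": 2.3, "y": -4.1, "z": 0, "ax": 0, "ay": 0, "az": 0, "claw": 1},
  {"x": 2.3, "y": -4.1, "z": 0, "ax": 0, "ay": 0, "az": 0, "claw": 1},
  {"x": 2.4, "y": -4.1, "z": 0, "ax": 0, "ay": 0, "az": 0, "claw": 1},
  {"x": 2.4, "y": -4.1, "z": 0, "ax": 0, "ay": 0, "az": 0, "claw": 1},
  {"x": 0, "y": 0, "z": 3, "ax": 0, "ay": 0, "az": 0, "claw": 1},
])

```text
t: 3.2
position: [469.0, -6.2, 203.7]
ee_rot: [-3.141, -0.07, -0.012]
wrist_force: [0.1, -1.5, -0.4]
width: 85.5
```

```bash
python3 -c "
from h import *
go([*(np.array([463.7,-21.5])+[-.6,14]),21],YAW)
p=eyes.read_camera('top');cv2.imwrite('pics/t2.png',cv2.resize(p['color'][110:310,200:480],None,fx=2.8,fy=2.8))
p=eyes.read_camera('side');cv2.imwrite('pics/s2.png',p['color'])"
```

```text
t 3.2 pos [469.   -6.2 203.7] yaw 0.045 tilt 0.44 F [ 0.1 -1.5 -0.4] w 85.5
 shift cm [-0.73  0.1  18.27] az 0.001
```

View pics/s2.png

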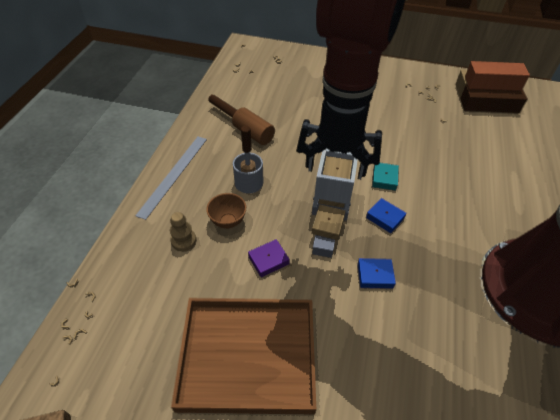

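Emit:
step_arm([
  {"x": -0.3, "y": 0, "z": 4, "ax": 0, "ay": 0, "az": 0, "claw": 1},
  {"x": 0, "y": 0, "z": 4, "ax": 0, "ay": 0, "az": 0, "claw": 1},
  {"x": 0, "y": 0, "z": 2, "ax": 0, "ay": 0, "az": 0, "claw": 1},
  {"x": 0, "y": 0, "z": 0, "ax": 0, "ay": 0, "az": 0, "claw": 1},
])

```text
t: 3.7
position: [459.5, -11.1, 99.9]
ee_rot: [-3.14, -0.062, 0.007]
wrist_force: [0.1, 0.1, 0.2]
width: 85.6
```

```bash
python3 -c "
from h import *
go([*(np.array([463.7,-21.5])+[-.6,14]),21],YAW)"
```

```text
t 3.7 pos [459.5 -11.1  99.9] yaw 0.04 tilt 0.27 F [0.1 0.1 0.2] w 85.6
 shift cm [ 0.41 -0.33  7.88] az -0.004
```

Emit:
step_arm([
  {"x": 0.4, "y": -0.4, "z": 0, "ax": 0, "ay": 0, "az": 0, "claw": 1},
  {"x": 0, "y": 0, "z": 3, "ax": 0, "ay": 0, "az": 0, "claw": 1},
  {"x": 0, "y": 0, "z": 3, "ax": 0, "ay": 0, "az": 0, "claw": 1},
  {"x": 0, "y": 0, "z": 1.8, "ax": 0, "ay": 0, "az": 0, "claw": 1},
  {"x": 0, "y": 0, "z": 0, "ax": 0, "ay": 0, "az": 0, "claw": 1},
  {"x": 0, "y": 0, "z": 0, "ax": 0, "ay": 0, "az": 0, "claw": 0.4},
  {"x": 0, "y": 0, "z": 0, "ax": 0, "ay": 0, "az": 0, "claw": 0.4},
  {"x": 0, "y": 0, "z": 0, "ax": 0, "ay": 0, "az": 0, "claw": 0.4},
  {"x": 0, "y": 0, "z": 0, "ax": 0, "ay": 0, "az": 0, "claw": 0.4},
])

```text
t: 4.6
position: [467.1, -6.6, 25.6]
ee_rot: [3.14, 0.068, 0.005]
wrist_force: [-2.2, 0.8, 12.3]
width: 59.9
```

```bash
python3 -c "
from h import *
go([463,-8,180],YAW)"
```

```text
t 4.6 pos [467.1  -6.6  25.6] yaw 0.044 tilt 0.2 F [-2.2  0.8 12.3] w 59.9
 shift cm [ -0.36   0.14 -15.44] az -0.0
```

```bash
cat >> h.py <<'E'
def tray_pose(p=None):
    p=p or eyes.read_camera('top')
    ms=masks_of(p,'tray'); m=ms[0]['region'] if ms else None
    v,u=np.mgrid[0:420,0:560]; W=px2w(p,u,v).reshape(420,560,3)
    k=(W[...,2]>24)&(W[...,2]<40)&(p['depth']>0)
    d=cv2.dilate(m.astype(np.uint8),np.ones((9,9)))>0
    w=W[k&d]
    (cx,cy),(a,b),an=cv2.minAreaRect(w[:,:2].astype(np.float32))
    if a<b: an-=90; a,b=b,a
    an=(an+90)%180-90
    print('tray',round(cx,1),round(cy,1),round(a,1),round(b,1),round(an,2),'conf',ms[0]['confidence'])
    return cx,cy,np.radians(an)
def slot(tp,x,y,off=14):
    cx,cy,a=tp; y=y+off
    return [cx+np.cos(a)*x-np.sin(a)*y, cy+np.sin(a)*x+np.cos(a)*y]
E
python3 -c "
from h import *
tp=tray_pose()
go([*slot(tp,-52,-40),180],tp[2])"
```

```text
tray 549.7 294.0 242.4 201.6 14.61 conf 0.86
t 4.7 pos [467.1  -6.6  25.6] yaw 0.044 tilt 0.2 F [-2.7  1.2 11.4] w 60.2
 shift cm [  5.08 -26.02 -15.45] az -0.212
```

Emit:
step_arm([
  {"x": 0, "y": 0, "z": -2, "ax": 0, "ay": 0, "az": 0, "claw": 0.4},
  {"x": 0, "y": 0, "z": -4, "ax": 0, "ay": 0, "az": 0, "claw": 0.4},
  {"x": 0, "y": 0, "z": -4, "ax": 0, "ay": 0, "az": 0, "claw": 0.4},
  {"x": 0, "y": 0, "z": -4, "ax": 0, "ay": 0, "az": 0, "claw": 0.4},
  {"x": 0, "y": 0, "z": 0, "ax": 0, "ay": 0, "az": 0, "claw": 0.4},
])

```text
t: 5.2
position: [469.2, -6.8, 169.7]
ee_rot: [3.139, 0.069, 0.016]
wrist_force: [1.0, -1.1, -0.6]
width: 60.3
```

```bash
python3 -c "
from h import *
tp=tray_pose()
go([*slot(tp,-52,-40),160],tp[2])
p=eyes.read_camera('side');cv2.imwrite('pics/s3.png',p['color'])"
```

```text
tray 550.3 294.3 243.0 202.3 14.97 conf 0.95
t 5.3 pos [466.5  -6.4 165.2] yaw 0.044 tilt 0.22 F [ 0.2 -1.2 -2. ] w 60.0
 shift cm [  5.17 -26.01   0.52] az -0.218
```

View pics/s3.png

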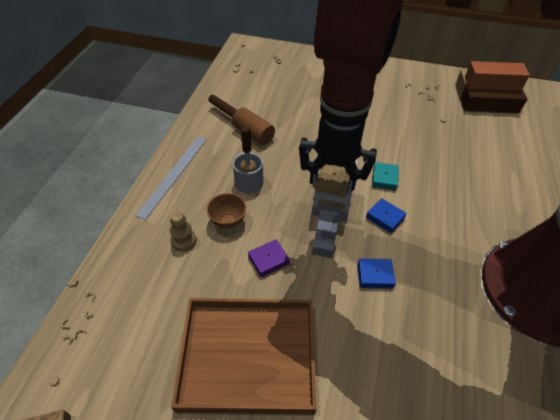

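The blank is held clear above the ledge, and the ledge is now empty. I'm moving it to the tray.

Emit:
step_arm([
  {"x": 0.85, "y": -4.3, "z": 0, "ax": 0, "ay": 0, "az": 0, "claw": 0.4},
  {"x": 0.85, "y": -4.3, "z": 0, "ax": 0, "ay": 0, "az": 0, "claw": 0.4},
  {"x": 0.85, "y": -4.3, "z": 0, "ax": 0, "ay": 0, "az": 0, "claw": 0.4},
  {"x": 0.85, "y": -4.3, "z": 0, "ax": 0, "ay": 0, "az": 0, "claw": 0.4},
  {"x": 0.85, "y": -4.3, "z": 0, "ax": 0, "ay": 0, "az": 0, "claw": 0.4},
  {"x": 0.85, "y": -4.4, "z": 0, "ax": 0, "ay": 0, "az": 0, "claw": 0.4},
  {"x": 0, "y": 0, "z": 2, "ax": 0, "ay": 0, "az": -0.108, "claw": 0.4},
  {"x": 0, "y": 0, "z": 4, "ax": 0, "ay": 0, "az": -0.108, "claw": 0.4},
  {"x": 0, "y": 0, "z": 4, "ax": 0, "ay": 0, "az": 0, "claw": 0.4},
  {"x": 0, "y": 0, "z": 0, "ax": 0, "ay": 0, "az": 0, "claw": 0.4},
])

```text
t: 6.35
position: [500.1, 253.1, 57.8]
ee_rot: [3.113, 0.407, -0.017]
wrist_force: [-0.1, -0.5, -0.2]
width: 59.7
```

```bash
python3 -c "
from h import *
go([*slot((550,294.1,np.radians(14.8)),-52,-40),9],np.radians(14.8))
p=eyes.read_camera('side');cv2.imwrite('pics/s4.png',p['color'])"
```

```text
t 6.35 pos [500.1 253.1  57.8] yaw 0.26 tilt 0.62 F [-0.1 -0.5 -0.2] w 59.7
 shift cm [ 0.72 -0.09  4.87] az 0.002
```

View pics/s4.png

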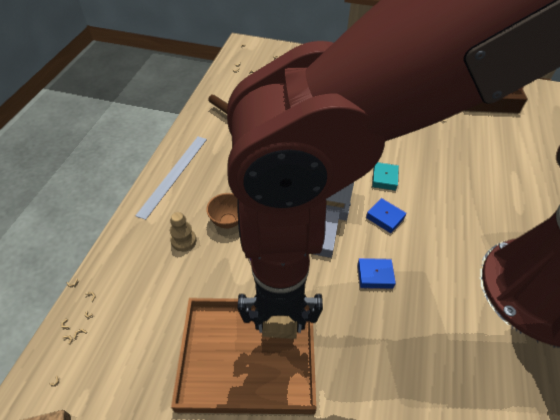

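Emit:
step_arm([
  {"x": 0.3, "y": 0, "z": 2, "ax": 0, "ay": 0, "az": 0, "claw": 0.4},
  {"x": 0, "y": 0, "z": 2, "ax": 0, "ay": 0, "az": 0, "claw": 0.4},
  {"x": 0, "y": 0, "z": 0.6, "ax": 0, "ay": 0, "az": 0, "claw": 0.4},
  {"x": 0, "y": 0, "z": 0, "ax": 0, "ay": 0, "az": 0, "claw": 0.4},
  {"x": 0, "y": 0, "z": 0, "ax": 0, "ay": 0, "az": 0, "claw": 0.4},
])

```text
t: 6.9
position: [508.7, 255.7, 18.8]
ee_rot: [-3.115, -0.407, -0.003]
wrist_force: [0.2, 1.1, -0.6]
width: 60.4
```

Emit:
step_arm([
  {"x": 0, "y": 0, "z": 0, "ax": 0, "ay": 0, "az": 0, "claw": 0.85},
  {"x": 0, "y": 0, "z": 0, "ax": 0, "ay": 0, "az": 0, "claw": 0.85},
  {"x": 0, "y": 0, "z": 0, "ax": 0, "ay": 0, "az": 0, "claw": 0.85},
  {"x": 0, "y": 0, "z": -3, "ax": 0, "ay": 0, "az": 0, "claw": 0.85},
  {"x": 0, "y": 0, "z": -4, "ax": 0, "ay": 0, "az": 0, "claw": 0.85},
  {"x": 0, "y": 0, "z": -4, "ax": 0, "ay": 0, "az": 0, "claw": 0.85},
  {"x": 0, "y": 0, "z": -4, "ax": 0, "ay": 0, "az": 0.108, "claw": 0.85},
  {"x": 0, "y": 0, "z": -3, "ax": 0, "ay": 0, "az": 0.108, "claw": 0.85},
])

```text
t: 7.7
position: [508.4, 255.7, 200.3]
ee_rot: [-3.14, -0.062, -0.004]
wrist_force: [1.0, 0.9, -0.2]
width: 72.7
```

```bash
python3 -c "
from h import *
go([*fw(0,-197.5),180],YAW)
p=eyes.read_camera('side');cv2.imwrite('pics/s5.png',p['color'])
go([*fw(0,-197.5),180],YAW)"
```

```text
t 7.7 pos [508.4 255.7 200.3] yaw 0.04 tilt 0.14 F [ 1.   0.9 -0.2] w 72.7
 shift cm [-5.34 56.38  1.97] az -0.004
t 7.75 pos [510.2 256.4 204.5] yaw 0.033 tilt 0.47 F [1.1 0.7 4.7] w 72.9
 shift cm [-5.16 56.48  2.27] az -0.011
```

View pics/s5.png

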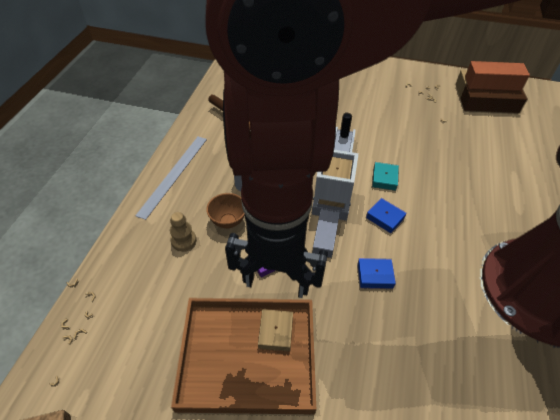

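Blank5 lies flat in the tray (blank at about (277,330)). Next is the handle.

Emit:
step_arm([
  {"x": -0.43, "y": 4.7, "z": 0, "ax": 0, "ay": 0, "az": 0, "claw": 0.7},
  {"x": -0.43, "y": 4.7, "z": 0, "ax": 0, "ay": 0, "az": 0, "claw": 0.7},
  {"x": -0.43, "y": 4.7, "z": 0, "ax": 0, "ay": 0, "az": 0, "claw": 0.7},
  {"x": -0.43, "y": 4.7, "z": 0, "ax": 0, "ay": 0, "az": 0, "claw": 0.7},
  {"x": -0.43, "y": 4.7, "z": 0, "ax": 0, "ay": 0, "az": 0, "claw": 0.7},
  {"x": -0.43, "y": 4.7, "z": 0, "ax": 0, "ay": 0, "az": 0, "claw": 0.7},
  {"x": -0.43, "y": 4.7, "z": 0, "ax": 0, "ay": 0, "az": 0, "claw": 0.7},
  {"x": -0.43, "y": 4.7, "z": 0, "ax": 0, "ay": 0, "az": 0, "claw": 0.7},
  {"x": -0.43, "y": 4.7, "z": 0, "ax": 0, "ay": 0, "az": 0, "claw": 0.7},
  {"x": -0.43, "y": 4.7, "z": 0, "ax": 0, "ay": 0, "az": 0, "claw": 0.7},
  {"x": -0.43, "y": 4.7, "z": 0, "ax": 0, "ay": 0, "az": 0, "claw": 0.7},
  {"x": -0.43, "y": 4.7, "z": 0, "ax": 0, "ay": 0, "az": 0, "claw": 0.7},
])

```text
t: 8.95
position: [480.6, -312.2, 197.4]
ee_rot: [3.141, 0.07, 0.0]
wrist_force: [0.8, 0.2, -0.4]
width: 59.9
```

Emit:
step_arm([
  {"x": 0, "y": 0, "z": 0, "ax": 0, "ay": 0, "az": 0, "claw": 0.7},
  {"x": 0, "y": 0, "z": 0, "ax": 0, "ay": 0, "az": 0, "claw": 0.7},
])

```text
t: 9.15
position: [480.6, -311.0, 196.9]
ee_rot: [-3.14, -0.066, 0.001]
wrist_force: [0.0, -0.4, -0.4]
width: 59.5
```

```bash
python3 -c "
from h import *
print(fw(0,-197.5))
go([*fw(0,-197.5),76],YAW)"
```

```text
[ 477.514829   -309.71202376]
t 9.15 pos [ 480.6 -311.   196.9] yaw 0.042 tilt 0.04 F [ 0.  -0.4 -0.4] w 59.5
 shift cm [-0.3  -0.14 12.09] az -0.001
```

Emit:
step_arm([
  {"x": -0.3, "y": -0.2, "z": 4, "ax": 0, "ay": 0, "az": 0, "claw": 0.7},
  {"x": 0, "y": 0, "z": 4, "ax": 0, "ay": 0, "az": 0, "claw": 0.7},
  {"x": 0, "y": 0, "z": 4, "ax": 0, "ay": 0, "az": 0, "claw": 0.7},
  {"x": 0, "y": 0, "z": 0, "ax": 0, "ay": 0, "az": 0, "claw": 0.7},
  {"x": 0, "y": 0, "z": 0, "ax": 0, "ay": 0, "az": 0, "claw": 0.1},
  {"x": 0, "y": 0, "z": 0, "ax": 0, "ay": 0, "az": 0, "claw": 0.1},
  {"x": 0, "y": 0, "z": 0, "ax": 0, "ay": 0, "az": 0, "claw": 0.1},
  {"x": 0, "y": 0, "z": 0, "ax": 0, "ay": 0, "az": 0, "claw": 0.1},
  {"x": 0, "y": 0, "z": 0, "ax": 0, "ay": 0, "az": 0, "claw": 0.1},
], grip_force=50)

```text
t: 10.05
position: [476.7, -309.0, 79.7]
ee_rot: [3.139, 0.068, -0.003]
wrist_force: [-11.7, 0.4, 11.3]
width: 22.9
```

```bash
python3 -c "
from h import *
go([*fw(0,-197.5+92),76],YAW)"
```

```text
t 10.05 pos [ 476.7 -309.    79.7] yaw 0.043 tilt 0.18 F [-11.7   0.4  11.3] w 22.9
 shift cm [ 0.08 -9.12  0.35] az -0.0
```

Emit:
step_arm([
  {"x": 0, "y": -1, "z": 0, "ax": 0, "ay": 0, "az": 0, "claw": 0.1},
  {"x": 0, "y": -1, "z": 0, "ax": 0, "ay": 0, "az": 0, "claw": 0.1},
  {"x": 0, "y": -1, "z": 0, "ax": 0, "ay": 0, "az": 0, "claw": 0.1},
  {"x": 0, "y": -1, "z": 0, "ax": 0, "ay": 0, "az": 0, "claw": 0.1},
  {"x": 0, "y": -1, "z": 0, "ax": 0, "ay": 0, "az": 0, "claw": 0.1},
  {"x": 0, "y": -1, "z": 0, "ax": 0, "ay": 0, "az": 0, "claw": 0.1},
  {"x": 0, "y": -1, "z": 0, "ax": 0, "ay": 0, "az": 0, "claw": 0.1},
  {"x": 0, "y": -1, "z": 0, "ax": 0, "ay": 0, "az": 0, "claw": 0.1},
  {"x": 0, "y": -0.8, "z": 0, "ax": 0, "ay": 0, "az": 0, "claw": 0.1},
  {"x": 0, "y": -0.4, "z": 0, "ax": 0, "ay": 0, "az": 0, "claw": 0.1},
  {"x": 0, "y": 0, "z": 0, "ax": 0, "ay": 0, "az": 0, "claw": 0.1},
  {"x": 0, "y": 0, "z": 0, "ax": 0, "ay": 0, "az": 0, "claw": 0.1},
])

```text
t: 11.25
position: [472.6, -217.1, 79.7]
ee_rot: [3.138, 0.068, -0.003]
wrist_force: [-12.9, -0.4, 14.3]
width: 22.9
```

```bash
python3 -c "
from h import *
go([*fw(0,-197.5),76],YAW)
p=eyes.read_camera('side');cv2.imwrite('pics/s6.png',cv2.resize(p['color'][60:300,160:440],None,fx=2.5,fy=2.5))"
```

```text
t 11.25 pos [ 472.6 -217.1   79.7] yaw 0.044 tilt 0.19 F [-12.9  -0.4  14.3] w 22.9
 shift cm [0.09 9.28 0.4 ] az -0.0
```

View pics/s6.png

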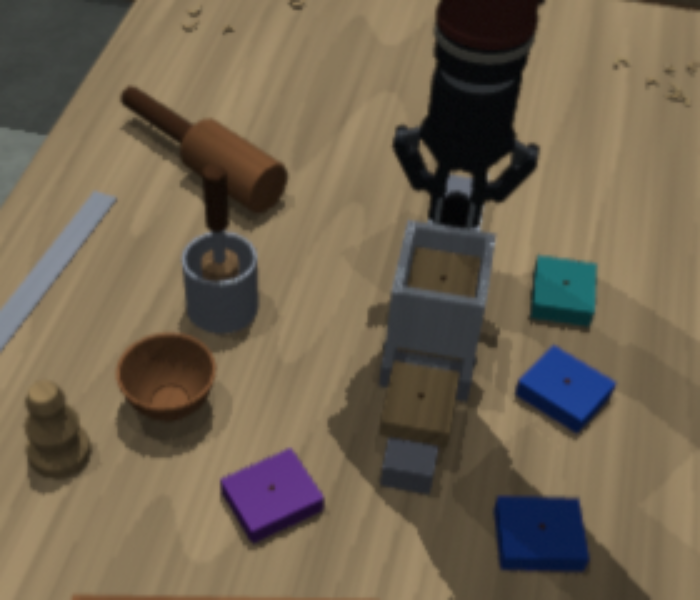

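The blank is fully out at crop (420,395). I'm pulling the slide back.

Emit:
step_arm([
  {"x": 0, "y": 1, "z": 0, "ax": 0, "ay": 0, "az": 0, "claw": 0.1},
  {"x": 0, "y": 1, "z": 0, "ax": 0, "ay": 0, "az": 0, "claw": 0.1},
  {"x": 0, "y": 1, "z": 0, "ax": 0, "ay": 0, "az": 0, "claw": 0.1},
  {"x": 0, "y": 1, "z": 0, "ax": 0, "ay": 0, "az": 0, "claw": 0.1},
  {"x": 0, "y": 1, "z": 0, "ax": 0, "ay": 0, "az": 0, "claw": 0.1},
  {"x": 0, "y": 1, "z": 0, "ax": 0, "ay": 0, "az": 0, "claw": 0.1},
  {"x": 0, "y": 1, "z": 0, "ax": 0, "ay": 0, "az": 0, "claw": 0.1},
  {"x": 0, "y": 1, "z": 0, "ax": 0, "ay": 0, "az": 0, "claw": 0.1},
  {"x": 0, "y": 0.8, "z": 0, "ax": 0, "ay": 0, "az": 0, "claw": 0.1},
  {"x": 0, "y": 0.45, "z": 0, "ax": 0, "ay": 0, "az": 0, "claw": 0.1},
  {"x": 0, "y": 0, "z": 0, "ax": 0, "ay": 0, "az": 0, "claw": 0.1},
  {"x": 0, "y": 0, "z": 0, "ax": 0, "ay": 0, "az": 0, "claw": 0.7},
])

```text
t: 12.5
position: [478.5, -309.5, 79.5]
ee_rot: [3.139, 0.069, 0.002]
wrist_force: [0.6, 0.1, 0.3]
width: 35.9
```

Emit:
step_arm([
  {"x": 0, "y": 0, "z": 0, "ax": 0, "ay": 0, "az": 0, "claw": 0.7},
  {"x": 0, "y": 0, "z": 0, "ax": 0, "ay": 0, "az": 0, "claw": 0.7},
  {"x": 0, "y": 0, "z": -4, "ax": 0, "ay": 0, "az": 0, "claw": 0.7},
  {"x": 0, "y": 0, "z": -4, "ax": 0, "ay": 0, "az": 0, "claw": 0.7},
  {"x": 0, "y": 0, "z": -1, "ax": 0, "ay": 0, "az": 0, "claw": 0.7},
  {"x": 0, "y": 0, "z": 0, "ax": 0, "ay": 0, "az": 0, "claw": 0.7},
  {"x": 0, "y": 0, "z": 0, "ax": 0, "ay": 0, "az": 0, "claw": 0.7},
])

```text
t: 13.2
position: [477.9, -308.6, 166.5]
ee_rot: [-3.14, -0.069, 0.001]
wrist_force: [-1.1, 0.4, -0.8]
width: 59.5
```

```bash
cat >> h.py <<'E'
def look(f=None):
    p=eyes.read_camera('top'); v,u=np.mgrid[0:420,0:560]; W=px2w(p,u,v).reshape(-1,3)
    L=(W-[*FO,0]); c,s=np.cos(YAW),np.sin(YAW); fx=c*L[:,0]+s*L[:,1]; fy=-s*L[:,0]+c*L[:,1]; z=W[:,2]
    m=(abs(fx)<38)&(fy>48)&(fy<140)&(z>45)&(z<60)
    if m.sum()>50:
        (x,y),(a,b),an=cv2.minAreaRect(W[m,:2].astype(np.float32))
        print('ledge blank world',round(x,1),round(y,1),round(a,1),round(b,1),round(an,1),'feeder',np.median(fx[m]).round(1),np.median(fy[m]).round(1),m.sum())
    else: print('no ledge blank',m.sum())
    m=(abs(fx)<22)&(abs(fy)<28)&(z>20)&(z<140)
    print('stack top',np.median(z[m]).round(1),m.sum())
    m=(abs(fx)<16)&(fy<-90)&(fy>-230)&(z>100)&(z<118)
    if m.sum()>20: print('handle fy',((fy[m].min()+fy[m].max())/2).round(1),m.sum())
    if f:
        q=eyes.read_camera('side'); cv2.imwrite(f,q['color'])
    return p
E
python3 -c "
from h import *
p=look()
cv2.imwrite('pics/t7.png',p['color'])
go([*fw(0,102.5),170],YAW)"
```

```text
ledge blank world 465.7 -23.2 60.8 67.9 1.3 feeder 0.0 89.7 825
stack top 95.1 527
handle fy -196.7 97
t 13.25 pos [ 477.5 -308.3  166. ] yaw 0.044 tilt 0.11 F [-0.  -0.3 -0.6] w 60.0
 shift cm [ 1.000e-02 -2.986e+01 -3.600e-01] az 0.0
```

View pics/t7.png

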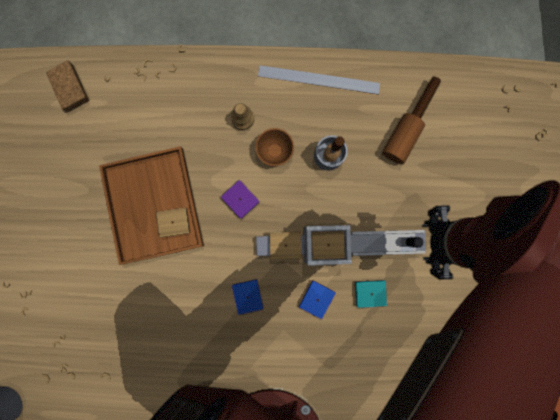

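The stack dropped to three, and the new blank on the ledge is at (286,247). The handle is home. Fetching the blank.

Emit:
step_arm([
  {"x": 0, "y": -4.3, "z": 0, "ax": 0, "ay": 0, "az": 0, "claw": 1},
  {"x": 0, "y": -4.3, "z": 0, "ax": 0, "ay": 0, "az": 0, "claw": 1},
  {"x": 0, "y": -4.3, "z": 0, "ax": 0, "ay": 0, "az": 0, "claw": 1},
  {"x": 0, "y": -4.3, "z": 0, "ax": 0, "ay": 0, "az": 0, "claw": 1},
  {"x": 0, "y": -4.3, "z": 0, "ax": 0, "ay": 0, "az": 0, "claw": 1},
  {"x": 0, "y": -4.3, "z": 0, "ax": 0, "ay": 0, "az": 0, "claw": 1},
  {"x": 0, "y": -4.2, "z": 0, "ax": 0, "ay": 0, "az": 0, "claw": 1},
  {"x": 0, "y": 0, "z": 2, "ax": 0, "ay": 0, "az": 0, "claw": 1},
  {"x": 0, "y": 0, "z": 4, "ax": 0, "ay": 0, "az": 0, "claw": 1},
  {"x": 0, "y": 0, "z": 0, "ax": 0, "ay": 0, "az": 0, "claw": 1},
  {"x": 0, "y": 0, "z": 0, "ax": 0, "ay": 0, "az": 0, "claw": 1},
])

```text
t: 14.35
position: [463.6, -9.0, 106.7]
ee_rot: [-3.14, -0.069, 0.005]
wrist_force: [0.2, -0.7, -0.8]
width: 85.1
```

```bash
python3 -c "
from h import *
go([*fw(0,103.5),29],YAW)"
```

```text
t 14.35 pos [463.6  -9.  106.7] yaw 0.044 tilt 0.2 F [ 0.2 -0.7 -0.8] w 85.1
 shift cm [0.1  0.01 7.77] az 0.0
```

Emit:
step_arm([
  {"x": 0.1, "y": 0, "z": 3, "ax": 0, "ay": 0, "az": 0, "claw": 1},
  {"x": 0, "y": 0, "z": 3, "ax": 0, "ay": 0, "az": 0, "claw": 1},
  {"x": 0, "y": 0, "z": 1.8, "ax": 0, "ay": 0, "az": 0, "claw": 1},
  {"x": 0, "y": 0, "z": 0, "ax": 0, "ay": 0, "az": 0, "claw": 0.4},
  {"x": 0, "y": 0, "z": 0, "ax": 0, "ay": 0, "az": 0, "claw": 0.4},
  {"x": 0, "y": 0, "z": 0, "ax": 0, "ay": 0, "az": 0, "claw": 0.4},
  {"x": 0, "y": 0, "z": 0, "ax": 0, "ay": 0, "az": 0, "claw": 0.4},
  {"x": 0, "y": 0, "z": -3, "ax": 0, "ay": 0, "az": 0, "claw": 0.4},
  {"x": 0, "y": 0, "z": -4, "ax": 0, "ay": 0, "az": 0, "claw": 0.4},
  {"x": 0, "y": 0, "z": -4, "ax": 0, "ay": 0, "az": 0, "claw": 0.4},
  {"x": 0, "y": 0, "z": 0, "ax": 0, "ay": 0, "az": 0, "claw": 0.4},
  {"x": 0, "y": 0, "z": 0, "ax": 0, "ay": 0, "az": 0, "claw": 0.4},
])

```text
t: 15.55
position: [466.8, -9.3, 140.7]
ee_rot: [3.14, 0.069, 0.005]
wrist_force: [-0.9, 0.7, -1.7]
width: 58.9
```

```bash
python3 -c "
from h import *
p=eyes.read_camera('top')
tp=tray_pose(p)
go([*slot(tp,52,-40),140],tp[2])
go([*slot(tp,52,40),140],tp[2])
p=eyes.read_camera('side');cv2.imwrite('pics/s8.png',p['color'])"
```

```text
tray 549.8 294.1 242.6 201.9 14.6 conf 0.92
t 15.65 pos [465.3  -9.  138.9] yaw 0.044 tilt 0.05 F [-0.1 -0.  -1.6] w 59.0
 shift cm [ 15.4  -28.46  -0.12] az -0.211
t 15.65 pos [465.3  -9.  138.9] yaw 0.044 tilt 0.05 F [-0.1 -0.  -1.6] w 59.0
 shift cm [ 13.73 -36.28  -0.12] az -0.211
```

View pics/s8.png

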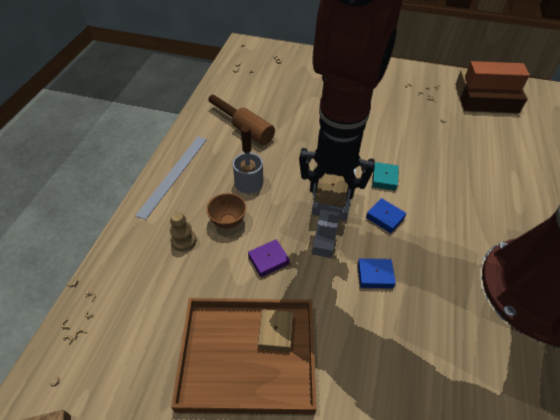

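Emit:
step_arm([
  {"x": 2.2, "y": -4.05, "z": 0, "ax": 0, "ay": 0, "az": 0, "claw": 0.4},
  {"x": 2.2, "y": -4.05, "z": 0, "ax": 0, "ay": 0, "az": 0, "claw": 0.4},
  {"x": 2.2, "y": -4.05, "z": 0, "ax": 0, "ay": 0, "az": 0, "claw": 0.4},
  {"x": 2.2, "y": -4.05, "z": 0, "ax": 0, "ay": 0, "az": 0, "claw": 0.4},
  {"x": 2.2, "y": -4.05, "z": 0, "ax": 0, "ay": 0, "az": 0, "claw": 0.4},
  {"x": 2.2, "y": -4.05, "z": 0, "ax": 0, "ay": 0, "az": 0, "claw": 0.4},
  {"x": 2.2, "y": -4.1, "z": 0, "ax": 0, "ay": 0, "az": 0, "claw": 0.4},
  {"x": 0, "y": 0, "z": 3, "ax": 0, "ay": 0, "az": -0.106, "claw": 0.4},
  {"x": 0, "y": 0, "z": 4, "ax": 0, "ay": 0, "az": -0.106, "claw": 0.4},
  {"x": 0, "y": 0, "z": 2, "ax": 0, "ay": 0, "az": 0, "claw": 0.4},
  {"x": 0, "y": 0, "z": 0, "ax": 0, "ay": 0, "az": 0, "claw": 0.4},
  {"x": 0, "y": 0, "z": 0, "ax": 0, "ay": 0, "az": 0, "claw": 0.4},
])

```text
t: 16.9
position: [606.8, 281.2, 48.8]
ee_rot: [3.116, 0.4, -0.003]
wrist_force: [0.5, 0.5, -0.9]
width: 58.8
```

```bash
python3 -c "
from h import *
tp=(550,294.1,np.radians(14.8))
go([*slot(tp,52,-40),11],tp[2])"
```

```text
t 16.9 pos [606.8 281.2  48.8] yaw 0.256 tilt 0.09 F [ 0.5  0.5 -0.9] w 58.8
 shift cm [ 0.05 -0.1   3.78] az -0.003
```

Emit:
step_arm([
  {"x": 0, "y": 0, "z": 2, "ax": 0, "ay": 0, "az": 0, "claw": 0.4},
  {"x": 0, "y": 0, "z": 1.8, "ax": 0, "ay": 0, "az": 0, "claw": 0.4},
  {"x": 0, "y": 0, "z": 0, "ax": 0, "ay": 0, "az": 0, "claw": 0.4},
  {"x": 0, "y": 0, "z": 0, "ax": 0, "ay": 0, "az": 0, "claw": 0.82},
  {"x": 0, "y": 0, "z": 0, "ax": 0, "ay": 0, "az": 0, "claw": 0.82},
  {"x": 0, "y": 0, "z": 0, "ax": 0, "ay": 0, "az": 0, "claw": 0.82},
  {"x": 0, "y": 0, "z": -3, "ax": 0, "ay": 0, "az": 0, "claw": 0.82},
  {"x": 0, "y": 0, "z": -4, "ax": 0, "ay": 0, "az": 0, "claw": 0.82},
  {"x": 0, "y": 0, "z": -4, "ax": 0, "ay": 0, "az": 0.106, "claw": 0.82},
  {"x": 0, "y": 0, "z": -4, "ax": 0, "ay": 0, "az": 0.106, "claw": 0.82},
  {"x": 0, "y": 0, "z": -2, "ax": 0, "ay": 0, "az": 0, "claw": 0.7},
  {"x": 0, "y": 0, "z": 0, "ax": 0, "ay": 0, "az": 0, "claw": 0.7},
])

```text
t: 18.1
position: [609.4, 282.1, 186.1]
ee_rot: [-3.139, -0.069, -0.011]
wrist_force: [0.5, -0.6, -0.5]
width: 59.7
```

```bash
python3 -c "
from h import *
go([*fw(0,-197),170],YAW)
p=eyes.read_camera('side');cv2.imwrite('pics/s9.png',p['color'])"
```

```text
t 18.1 pos [609.4 282.1 186.1] yaw 0.044 tilt 0.42 F [ 0.5 -0.6 -0.5] w 59.7
 shift cm [-15.79  58.5    1.38] az 0.0
```

View pics/s9.png

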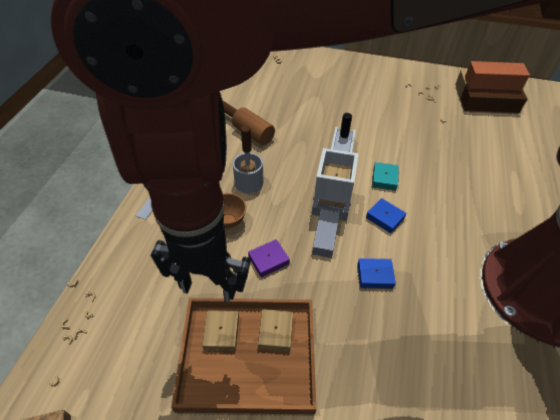

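Emit:
step_arm([
  {"x": -1.2, "y": 4.7, "z": 0, "ax": 0, "ay": 0, "az": 0, "claw": 0.7},
  {"x": -1.2, "y": 4.7, "z": 0, "ax": 0, "ay": 0, "az": 0, "claw": 0.7},
  {"x": -1.2, "y": 4.7, "z": 0, "ax": 0, "ay": 0, "az": 0, "claw": 0.7},
  {"x": -1.2, "y": 4.7, "z": 0, "ax": 0, "ay": 0, "az": 0, "claw": 0.7},
  {"x": -1.2, "y": 4.7, "z": 0, "ax": 0, "ay": 0, "az": 0, "claw": 0.7},
  {"x": -1.2, "y": 4.7, "z": 0, "ax": 0, "ay": 0, "az": 0, "claw": 0.7},
  {"x": -1.2, "y": 4.7, "z": 0, "ax": 0, "ay": 0, "az": 0, "claw": 0.7},
  {"x": -1.2, "y": 4.7, "z": 0, "ax": 0, "ay": 0, "az": 0, "claw": 0.7},
  {"x": -1.2, "y": 4.7, "z": 0, "ax": 0, "ay": 0, "az": 0, "claw": 0.7},
  {"x": -1.2, "y": 4.7, "z": 0, "ax": 0, "ay": 0, "az": 0, "claw": 0.7},
  {"x": -1.2, "y": 4.7, "z": 0, "ax": 0, "ay": 0, "az": 0, "claw": 0.7},
  {"x": -1.2, "y": 4.7, "z": 0, "ax": 0, "ay": 0, "az": 0, "claw": 0.7},
])

```text
t: 19.35
position: [486.8, -289.8, 180.2]
ee_rot: [-3.14, -0.069, 0.002]
wrist_force: [1.2, 0.4, -0.3]
width: 59.7
```

Emit:
step_arm([
  {"x": -1.3, "y": 2.1, "z": 1.4, "ax": 0, "ay": 0, "az": 0, "claw": 0.7},
  {"x": 0, "y": 0, "z": 0, "ax": 0, "ay": 0, "az": 0, "claw": 0.7},
  {"x": 0, "y": 0, "z": 0, "ax": 0, "ay": 0, "az": 0, "claw": 0.7},
])

```text
t: 19.65
position: [475.2, -309.5, 166.1]
ee_rot: [-3.139, -0.067, 0.003]
wrist_force: [0.2, 0.5, -0.5]
width: 59.8
```

```bash
python3 -c "
from h import *
look()
go([*fw(0,-197),77],YAW)"
```

```text
no ledge blank 0
stack top 95.1 527
handle fy -196.4 96
t 19.7 pos [ 475.9 -309.1  166.7] yaw 0.044 tilt 0.09 F [-0.5  0.2 -0.3] w 59.7
 shift cm [0.17 0.03 8.97] az 0.0
```

Emit:
step_arm([
  {"x": 0.1, "y": 0, "z": 4, "ax": 0, "ay": 0, "az": 0, "claw": 0.7},
  {"x": 0, "y": 0, "z": 3, "ax": 0, "ay": 0, "az": 0, "claw": 0.7},
  {"x": 0, "y": 0, "z": 1.8, "ax": 0, "ay": 0, "az": 0, "claw": 0.7},
  {"x": 0, "y": 0, "z": 0, "ax": 0, "ay": 0, "az": 0, "claw": 0.7},
  {"x": 0, "y": 0, "z": 0, "ax": 0, "ay": 0, "az": 0, "claw": 0.1},
  {"x": 0, "y": 0, "z": 0, "ax": 0, "ay": 0, "az": 0, "claw": 0.1},
  {"x": 0, "y": 0, "z": 0, "ax": 0, "ay": 0, "az": 0, "claw": 0.1},
  {"x": 0, "y": 0, "z": 0, "ax": 0, "ay": 0, "az": 0, "claw": 0.1},
  {"x": 0, "y": 0, "z": 0, "ax": 0, "ay": 0, "az": 0, "claw": 0.1},
])

```text
t: 20.6
position: [476.7, -310.2, 81.0]
ee_rot: [3.139, 0.069, -0.001]
wrist_force: [-5.6, 1.3, 9.2]
width: 22.8
```

Emit:
step_arm([
  {"x": 0, "y": -1, "z": 0, "ax": 0, "ay": 0, "az": 0, "claw": 0.1},
  {"x": 0, "y": -1, "z": 0, "ax": 0, "ay": 0, "az": 0, "claw": 0.1},
  {"x": 0, "y": -1, "z": 0, "ax": 0, "ay": 0, "az": 0, "claw": 0.1},
  {"x": 0, "y": -1, "z": 0, "ax": 0, "ay": 0, "az": 0, "claw": 0.1},
  {"x": 0, "y": -1, "z": 0, "ax": 0, "ay": 0, "az": 0, "claw": 0.1},
  {"x": 0, "y": -1, "z": 0, "ax": 0, "ay": 0, "az": 0, "claw": 0.1},
  {"x": 0, "y": -1, "z": 0, "ax": 0, "ay": 0, "az": 0, "claw": 0.1},
  {"x": 0, "y": -1, "z": 0, "ax": 0, "ay": 0, "az": 0, "claw": 0.1},
  {"x": 0, "y": -0.8, "z": 0, "ax": 0, "ay": 0, "az": 0, "claw": 0.1},
  {"x": 0, "y": -0.4, "z": 0, "ax": 0, "ay": 0, "az": 0, "claw": 0.1},
  {"x": 0, "y": 0, "z": 0, "ax": 0, "ay": 0, "az": 0, "claw": 0.1},
  {"x": 0, "y": 0, "z": 0, "ax": 0, "ay": 0, "az": 0, "claw": 0.1},
])

```text
t: 21.8
position: [472.6, -218.3, 81.0]
ee_rot: [3.139, 0.069, -0.001]
wrist_force: [-6.7, 0.8, 11.7]
width: 22.9
```

```bash
python3 -c "
from h import *
look()
go([*fw(0,-197.5),77],YAW)"
```

```text
ledge blank world 464.7 -26.7 58.7 74.9 1.2 feeder -0.6 87.7 853
stack top 89.2 525
t 21.85 pos [ 472.6 -218.3   81. ] yaw 0.044 tilt 0.09 F [-6.6  0.9 11.6] w 22.5
 shift cm [0.09 9.16 0.41] az 0.0
```

Emit:
step_arm([
  {"x": 0, "y": 1, "z": 0, "ax": 0, "ay": 0, "az": 0, "claw": 0.1},
  {"x": 0, "y": 1, "z": 0, "ax": 0, "ay": 0, "az": 0, "claw": 0.1},
  {"x": 0, "y": 1, "z": 0, "ax": 0, "ay": 0, "az": 0, "claw": 0.1},
  {"x": 0, "y": 1, "z": 0, "ax": 0, "ay": 0, "az": 0, "claw": 0.1},
  {"x": 0, "y": 1, "z": 0, "ax": 0, "ay": 0, "az": 0, "claw": 0.1},
  {"x": 0, "y": 1, "z": 0, "ax": 0, "ay": 0, "az": 0, "claw": 0.1},
  {"x": 0, "y": 1, "z": 0, "ax": 0, "ay": 0, "az": 0, "claw": 0.1},
  {"x": 0, "y": 1, "z": 0, "ax": 0, "ay": 0, "az": 0, "claw": 0.1},
  {"x": 0, "y": 0.8, "z": 0, "ax": 0, "ay": 0, "az": 0, "claw": 0.1},
  {"x": 0, "y": 0.45, "z": 0, "ax": 0, "ay": 0, "az": 0, "claw": 0.1},
  {"x": 0, "y": 0, "z": 0, "ax": 0, "ay": 0, "az": 0, "claw": 0.1},
  {"x": 0, "y": 0, "z": 0, "ax": 0, "ay": 0, "az": 0, "claw": 0.7},
])

```text
t: 23.05
position: [477.5, -310.7, 80.6]
ee_rot: [3.14, 0.069, 0.002]
wrist_force: [0.0, 0.2, 0.3]
width: 36.7
```

Emit:
step_arm([
  {"x": 0, "y": 0, "z": 0, "ax": 0, "ay": 0, "az": 0, "claw": 0.7},
  {"x": 0, "y": 0, "z": 0, "ax": 0, "ay": 0, "az": 0, "claw": 0.7},
  {"x": 0, "y": 0, "z": -4, "ax": 0, "ay": 0, "az": 0, "claw": 0.7},
  {"x": 0, "y": 0, "z": -4, "ax": 0, "ay": 0, "az": 0, "claw": 0.7},
  {"x": 0, "y": 0, "z": -1, "ax": 0, "ay": 0, "az": 0, "claw": 0.7},
  {"x": 0, "y": 0, "z": 0, "ax": 0, "ay": 0, "az": 0, "claw": 0.7},
  {"x": 0, "y": 0, "z": 0, "ax": 0, "ay": 0, "az": 0, "claw": 0.7},
])

```text
t: 23.75
position: [476.8, -310.1, 168.4]
ee_rot: [-3.14, -0.069, 0.001]
wrist_force: [-0.1, -0.3, -0.2]
width: 59.8
```

```bash
python3 -c "
from h import *
look()
go([*fw(0,103),170],YAW)"
```

```text
ledge blank world 464.6 -23.2 58.7 67.9 1.2 feeder -0.6 89.2 826
stack top 73.3 504
handle fy -196.1 99
t 23.8 pos [ 476.5 -309.9  167.9] yaw 0.044 tilt 0.12 F [-0.6 -0.3 -1.2] w 59.3
 shift cm [  0.11 -30.06  -0.17] az 0.0
```

Emit:
step_arm([
  {"x": 0, "y": -4.3, "z": 0, "ax": 0, "ay": 0, "az": 0, "claw": 1},
  {"x": 0, "y": -4.3, "z": 0, "ax": 0, "ay": 0, "az": 0, "claw": 1},
  {"x": 0, "y": -4.3, "z": 0, "ax": 0, "ay": 0, "az": 0, "claw": 1},
  {"x": 0, "y": -4.3, "z": 0, "ax": 0, "ay": 0, "az": 0, "claw": 1},
  {"x": 0, "y": -4.3, "z": 0, "ax": 0, "ay": 0, "az": 0, "claw": 1},
  {"x": 0, "y": -4.3, "z": 0, "ax": 0, "ay": 0, "az": 0, "claw": 1},
  {"x": 0.1, "y": -4.3, "z": 0, "ax": 0, "ay": 0, "az": 0, "claw": 1},
  {"x": 0, "y": 0, "z": 2, "ax": 0, "ay": 0, "az": 0, "claw": 1},
  {"x": 0, "y": 0, "z": 4, "ax": 0, "ay": 0, "az": 0, "claw": 1},
  {"x": 0, "y": 0, "z": 0, "ax": 0, "ay": 0, "az": 0, "claw": 1},
  {"x": 0, "y": 0, "z": 0, "ax": 0, "ay": 0, "az": 0, "claw": 1},
])

```text
t: 24.9
position: [463.6, -9.5, 108.7]
ee_rot: [-3.14, -0.069, 0.005]
wrist_force: [0.1, -0.3, 0.8]
width: 85.3
```

```bash
python3 -c "
from h import *
go([*fw(-.3,103.5),29],YAW)"
```

```text
t 24.9 pos [463.6  -9.5 108.7] yaw 0.044 tilt 0.2 F [ 0.1 -0.3  0.8] w 85.3
 shift cm [ 0.08 -0.04  7.97] az 0.0
```

Emit:
step_arm([
  {"x": 0.1, "y": 0, "z": 3, "ax": 0, "ay": 0, "az": 0, "claw": 1},
  {"x": 0, "y": 0, "z": 3, "ax": 0, "ay": 0, "az": 0, "claw": 1},
  {"x": 0, "y": 0, "z": 2, "ax": 0, "ay": 0, "az": 0, "claw": 1},
  {"x": 0, "y": 0, "z": 0, "ax": 0, "ay": 0, "az": 0, "claw": 0.4},
  {"x": 0, "y": 0, "z": 0, "ax": 0, "ay": 0, "az": 0, "claw": 0.4},
  {"x": 0, "y": 0, "z": 0, "ax": 0, "ay": 0, "az": 0, "claw": 0.4},
  {"x": 0, "y": 0, "z": 0, "ax": 0, "ay": 0, "az": 0, "claw": 0.4},
  {"x": 0, "y": 0, "z": -3, "ax": 0, "ay": 0, "az": 0, "claw": 0.4},
  {"x": 0, "y": 0, "z": -4, "ax": 0, "ay": 0, "az": 0, "claw": 0.4},
  {"x": 0, "y": 0, "z": -4, "ax": 0, "ay": 0, "az": 0, "claw": 0.4},
  {"x": 0, "y": 0, "z": 0, "ax": 0, "ay": 0, "az": 0, "claw": 0.4},
  {"x": 0, "y": 0, "z": 0, "ax": 0, "ay": 0, "az": 0, "claw": 0.4},
])

```text
t: 26.1
position: [466.9, -9.8, 140.8]
ee_rot: [3.14, 0.069, 0.005]
wrist_force: [-0.0, 1.1, -0.8]
width: 58.6
```

```bash
python3 -c "
from h import *
p=eyes.read_camera('top')
tp=tray_pose(p)
go([*slot(tp,-52,40),140],tp[2])
p=eyes.read_camera('side');cv2.imwrite('pics/s10.png',p['color'])"
```

```text
tray 549.4 293.6 242.9 202.4 13.97 conf 0.61
t 26.2 pos [465.4  -9.5 138.9] yaw 0.044 tilt 0.05 F [ 0.3  0.2 -1.1] w 59.1
 shift cm [  3.56 -34.17  -0.11] az -0.2
```

View pics/s10.png

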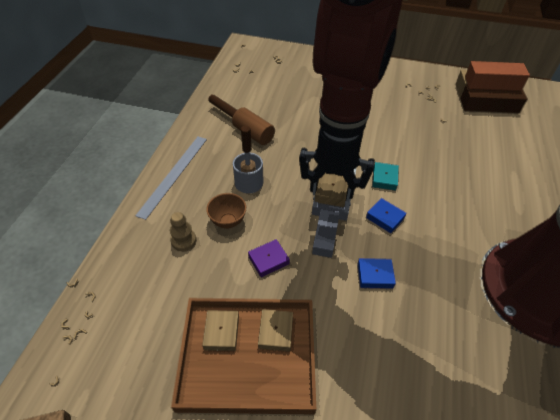

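Emit:
step_arm([
  {"x": 0.44, "y": -4.3, "z": 0, "ax": 0, "ay": 0, "az": 0, "claw": 0.4},
  {"x": 0.44, "y": -4.3, "z": 0, "ax": 0, "ay": 0, "az": 0, "claw": 0.4},
  {"x": 0.44, "y": -4.3, "z": 0, "ax": 0, "ay": 0, "az": 0, "claw": 0.4},
  {"x": 0.44, "y": -4.3, "z": 0, "ax": 0, "ay": 0, "az": 0, "claw": 0.4},
  {"x": 0.44, "y": -4.3, "z": 0, "ax": 0, "ay": 0, "az": 0, "claw": 0.4},
  {"x": 0.44, "y": -4.3, "z": 0, "ax": 0, "ay": 0, "az": 0, "claw": 0.4},
  {"x": 0.44, "y": -4.2, "z": 0, "ax": 0, "ay": 0, "az": 0, "claw": 0.4},
  {"x": 0.44, "y": -4.2, "z": 0, "ax": 0, "ay": 0, "az": -0.106, "claw": 0.4},
  {"x": 0, "y": 0, "z": 4, "ax": 0, "ay": 0, "az": -0.106, "claw": 0.4},
  {"x": 0, "y": 0, "z": 4, "ax": 0, "ay": 0, "az": 0, "claw": 0.4},
  {"x": 0, "y": 0, "z": 1, "ax": 0, "ay": 0, "az": 0, "claw": 0.4},
  {"x": 0, "y": 0, "z": 0, "ax": 0, "ay": 0, "az": 0, "claw": 0.4},
])

```text
t: 27.45
position: [484.2, 332.6, 47.3]
ee_rot: [3.114, 0.4, -0.007]
wrist_force: [-0.1, 1.1, -0.9]
width: 59.0
```

```bash
python3 -c "
from h import *
p=eyes.read_camera('side');cv2.imwrite('pics/s11.png',p['color'])
tp=(550,294.1,np.radians(14.8))
go([*slot(tp,-52,40),11],tp[2])"
```

```text
t 27.5 pos [485.7 333.2  49.1] yaw 0.255 tilt 0.1 F [-0.2 -0.3  0.1] w 58.5
 shift cm [0.03 0.02 3.81] az -0.003
```

View pics/s11.png

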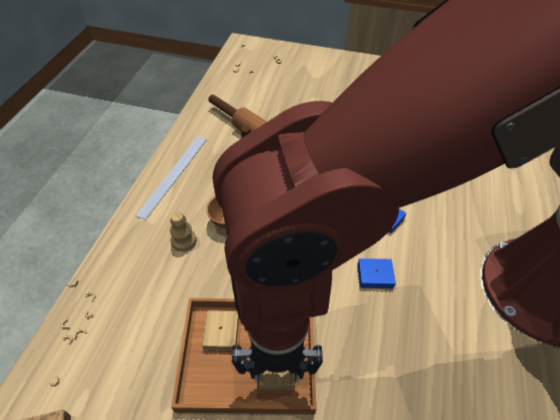

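Emit:
step_arm([
  {"x": 0, "y": 0, "z": 2, "ax": 0, "ay": 0, "az": 0, "claw": 0.4},
  {"x": 0, "y": 0, "z": 1.8, "ax": 0, "ay": 0, "az": 0, "claw": 0.4},
  {"x": 0, "y": 0, "z": 0, "ax": 0, "ay": 0, "az": 0, "claw": 0.4},
  {"x": 0, "y": 0, "z": 0, "ax": 0, "ay": 0, "az": 0, "claw": 0.82},
  {"x": 0, "y": 0, "z": 0, "ax": 0, "ay": 0, "az": 0, "claw": 0.82},
  {"x": 0, "y": 0, "z": 0, "ax": 0, "ay": 0, "az": 0, "claw": 0.82},
  {"x": 0, "y": 0, "z": -3, "ax": 0, "ay": 0, "az": 0, "claw": 0.82},
  {"x": 0, "y": 0, "z": -4, "ax": 0, "ay": 0, "az": 0, "claw": 0.82},
  {"x": 0, "y": 0, "z": -4, "ax": 0, "ay": 0, "az": 0.106, "claw": 0.82},
  {"x": 0, "y": 0, "z": -4, "ax": 0, "ay": 0, "az": 0.106, "claw": 0.82},
  {"x": 0, "y": 0, "z": -1, "ax": 0, "ay": 0, "az": 0, "claw": 0.7},
  {"x": 0, "y": 0, "z": 0, "ax": 0, "ay": 0, "az": 0, "claw": 0.7},
])

```text
t: 28.7
position: [487.3, 334.3, 173.8]
ee_rot: [-3.139, -0.071, -0.006]
wrist_force: [0.4, 0.9, 0.1]
width: 59.9
```

```bash
python3 -c "
from h import *
p=eyes.read_camera('side');cv2.imwrite('pics/s12.png',p['color'])
go([*fw(0,-197),170],YAW)"
```

```text
t 28.75 pos [486.3 333.8 171.8] yaw 0.045 tilt 0.08 F [-0.8  0.  -0.8] w 60.1
 shift cm [-3.78 64.19  0.14] az 0.002
```

View pics/s12.png

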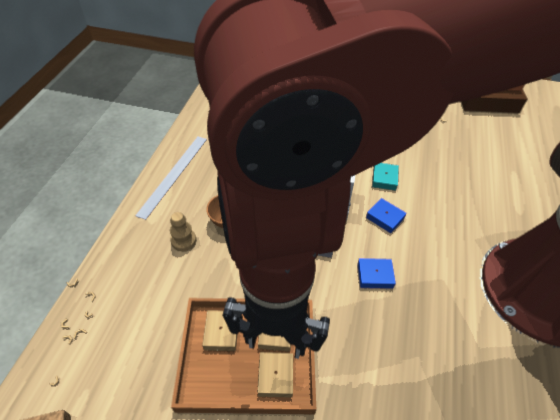

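Emit:
step_arm([
  {"x": -0.27, "y": 4.7, "z": 0, "ax": 0, "ay": 0, "az": 0, "claw": 0.7},
  {"x": -0.27, "y": 4.7, "z": 0, "ax": 0, "ay": 0, "az": 0, "claw": 0.7},
  {"x": -0.27, "y": 4.7, "z": 0, "ax": 0, "ay": 0, "az": 0, "claw": 0.7},
  {"x": -0.27, "y": 4.7, "z": 0, "ax": 0, "ay": 0, "az": 0, "claw": 0.7},
  {"x": -0.27, "y": 4.7, "z": 0, "ax": 0, "ay": 0, "az": 0, "claw": 0.7},
  {"x": -0.27, "y": 4.7, "z": 0, "ax": 0, "ay": 0, "az": 0, "claw": 0.7},
  {"x": -0.27, "y": 4.7, "z": 0, "ax": 0, "ay": 0, "az": 0, "claw": 0.7},
  {"x": -0.27, "y": 4.7, "z": 0, "ax": 0, "ay": 0, "az": 0, "claw": 0.7},
  {"x": -0.27, "y": 4.7, "z": 0, "ax": 0, "ay": 0, "az": 0, "claw": 0.7},
  {"x": -0.27, "y": 4.7, "z": 0, "ax": 0, "ay": 0, "az": 0, "claw": 0.7},
  {"x": -0.27, "y": 4.7, "z": 0, "ax": 0, "ay": 0, "az": 0, "claw": 0.7},
  {"x": -0.27, "y": 4.7, "z": 0, "ax": 0, "ay": 0, "az": 0, "claw": 0.7},
])

```text
t: 29.95
position: [477.1, -232.6, 169.5]
ee_rot: [-3.139, -0.07, 0.004]
wrist_force: [-0.0, 0.5, 0.5]
width: 59.4
```

Emit:
step_arm([
  {"x": -0.27, "y": 3.9, "z": 0, "ax": 0, "ay": 0, "az": 0, "claw": 0.7},
  {"x": -0.27, "y": 3.9, "z": 0, "ax": 0, "ay": 0, "az": 0, "claw": 0.7},
  {"x": 0, "y": 0, "z": 0, "ax": 0, "ay": 0, "az": 0, "claw": 0.7},
  {"x": 0, "y": 0, "z": 0, "ax": 0, "ay": 0, "az": 0, "claw": 0.7},
])

```text
t: 30.35
position: [475.4, -309.2, 169.4]
ee_rot: [-3.138, -0.067, 0.004]
wrist_force: [-0.1, 0.3, 0.0]
width: 59.7
```

```bash
python3 -c "
from h import *
look()
go([*fw(0,-196.7),78],YAW)"
```

```text
no ledge blank 0
stack top 73.2 500
handle fy -196.7 97
t 30.4 pos [ 475.6 -308.4  169.7] yaw 0.044 tilt 0.18 F [0.3 1.5 0.4] w 59.6
 shift cm [0.2  0.08 9.17] az 0.0
```

Emit:
step_arm([
  {"x": 0.1, "y": 0, "z": 4, "ax": 0, "ay": 0, "az": 0, "claw": 0.7},
  {"x": 0, "y": 0, "z": 3, "ax": 0, "ay": 0, "az": 0, "claw": 0.7},
  {"x": 0, "y": 0, "z": 2.1, "ax": 0, "ay": 0, "az": 0, "claw": 0.7},
  {"x": 0, "y": 0, "z": 0, "ax": 0, "ay": 0, "az": 0, "claw": 0.7},
  {"x": 0, "y": 0, "z": 0, "ax": 0, "ay": 0, "az": 0, "claw": 0.1},
  {"x": 0, "y": 0, "z": 0, "ax": 0, "ay": 0, "az": 0, "claw": 0.1},
  {"x": 0, "y": 0, "z": 0, "ax": 0, "ay": 0, "az": 0, "claw": 0.1},
  {"x": 0, "y": 0, "z": 0, "ax": 0, "ay": 0, "az": 0, "claw": 0.1},
  {"x": 0, "y": 0, "z": 0, "ax": 0, "ay": 0, "az": 0, "claw": 0.1},
])

```text
t: 31.3
position: [476.6, -309.6, 81.9]
ee_rot: [3.14, 0.069, -0.002]
wrist_force: [-8.1, 1.5, 9.4]
width: 22.8
```

Emit:
step_arm([
  {"x": 0, "y": -1, "z": 0, "ax": 0, "ay": 0, "az": 0, "claw": 0.1},
  {"x": 0, "y": -1, "z": 0, "ax": 0, "ay": 0, "az": 0, "claw": 0.1},
  {"x": 0, "y": -1, "z": 0, "ax": 0, "ay": 0, "az": 0, "claw": 0.1},
  {"x": 0, "y": -1, "z": 0, "ax": 0, "ay": 0, "az": 0, "claw": 0.1},
  {"x": 0, "y": -1, "z": 0, "ax": 0, "ay": 0, "az": 0, "claw": 0.1},
  {"x": 0, "y": -1, "z": 0, "ax": 0, "ay": 0, "az": 0, "claw": 0.1},
  {"x": 0, "y": -1, "z": 0, "ax": 0, "ay": 0, "az": 0, "claw": 0.1},
  {"x": 0, "y": -1, "z": 0, "ax": 0, "ay": 0, "az": 0, "claw": 0.1},
  {"x": 0, "y": -0.8, "z": 0, "ax": 0, "ay": 0, "az": 0, "claw": 0.1},
  {"x": 0, "y": -0.4, "z": 0, "ax": 0, "ay": 0, "az": 0, "claw": 0.1},
  {"x": 0, "y": 0, "z": 0, "ax": 0, "ay": 0, "az": 0, "claw": 0.1},
  {"x": 0, "y": 0, "z": 0, "ax": 0, "ay": 0, "az": 0, "claw": 0.1},
])

```text
t: 32.5
position: [472.5, -217.7, 81.9]
ee_rot: [3.139, 0.069, -0.002]
wrist_force: [-7.8, 0.2, 11.3]
width: 22.4
```

```bash
python3 -c "
from h import *
look()
go([*fw(0,-197.5),77],YAW)"
```

```text
ledge blank world 464.7 -26.7 58.8 74.9 1.3 feeder -0.2 88.9 855
stack top 67.1 488
t 32.55 pos [ 472.5 -217.7   81.9] yaw 0.044 tilt 0.1 F [-8.8  1.3 11.1] w 22.6
 shift cm [0.09 9.22 0.5 ] az 0.0
```

Emit:
step_arm([
  {"x": 0, "y": 1, "z": 0, "ax": 0, "ay": 0, "az": 0, "claw": 0.1},
  {"x": 0, "y": 1, "z": 0, "ax": 0, "ay": 0, "az": 0, "claw": 0.1},
  {"x": 0, "y": 1, "z": 0, "ax": 0, "ay": 0, "az": 0, "claw": 0.1},
  {"x": 0, "y": 1, "z": 0, "ax": 0, "ay": 0, "az": 0, "claw": 0.1},
  {"x": 0, "y": 1, "z": 0, "ax": 0, "ay": 0, "az": 0, "claw": 0.1},
  {"x": 0, "y": 1, "z": 0, "ax": 0, "ay": 0, "az": 0, "claw": 0.1},
  {"x": 0, "y": 1, "z": 0, "ax": 0, "ay": 0, "az": 0, "claw": 0.1},
  {"x": 0, "y": 1, "z": 0, "ax": 0, "ay": 0, "az": 0, "claw": 0.1},
  {"x": 0, "y": 0.8, "z": 0, "ax": 0, "ay": 0, "az": 0, "claw": 0.1},
  {"x": 0, "y": 0.45, "z": 0, "ax": 0, "ay": 0, "az": 0, "claw": 0.1},
  {"x": 0, "y": 0, "z": 0, "ax": 0, "ay": 0, "az": 0, "claw": 0.1},
  {"x": 0, "y": 0, "z": 0, "ax": 0, "ay": 0, "az": 0, "claw": 0.7},
])

```text
t: 33.75
position: [477.7, -310.2, 81.7]
ee_rot: [3.14, 0.069, 0.001]
wrist_force: [0.4, -0.5, 0.3]
width: 36.1
```

Emit:
step_arm([
  {"x": 0, "y": 0, "z": 0, "ax": 0, "ay": 0, "az": 0, "claw": 0.7},
  {"x": 0, "y": 0, "z": 0, "ax": 0, "ay": 0, "az": 0, "claw": 0.7},
  {"x": 0, "y": 0, "z": -4, "ax": 0, "ay": 0, "az": 0, "claw": 0.7},
  {"x": 0, "y": 0, "z": -4, "ax": 0, "ay": 0, "az": 0, "claw": 0.7},
  {"x": 0, "y": 0, "z": -1, "ax": 0, "ay": 0, "az": 0, "claw": 0.7},
  {"x": 0, "y": 0, "z": 0, "ax": 0, "ay": 0, "az": 0, "claw": 0.7},
  {"x": 0, "y": 0, "z": 0, "ax": 0, "ay": 0, "az": 0, "claw": 0.7},
])

```text
t: 34.45
position: [477.2, -309.6, 169.4]
ee_rot: [-3.14, -0.069, 0.001]
wrist_force: [-0.2, 0.4, 0.3]
width: 60.0
```

```bash
python3 -c "
from h import *
p=look(); tray_pose(p)
go([*fw(0,103),170],YAW)"
```

```text
ledge blank world 464.6 -23.2 58.7 67.9 1.3 feeder -0.1 89.7 827
stack top 51.0 466
handle fy -196.5 98
tray 549.7 294.0 242.2 201.9 14.69 conf 0.56
t 34.55 pos [ 476.8 -309.3  168.7] yaw 0.044 tilt 0.14 F [ 0.2  0.4 -0.8] w 59.5
 shift cm [  0.08 -30.    -0.08] az 0.0
```

One blank is left in the shaft (top at 51). Fetching the one on the ledge.

Emit:
step_arm([
  {"x": 0, "y": -4.3, "z": 0, "ax": 0, "ay": 0, "az": 0, "claw": 1},
  {"x": 0, "y": -4.3, "z": 0, "ax": 0, "ay": 0, "az": 0, "claw": 1},
  {"x": 0, "y": -4.3, "z": 0, "ax": 0, "ay": 0, "az": 0, "claw": 1},
  {"x": 0, "y": -4.3, "z": 0, "ax": 0, "ay": 0, "az": 0, "claw": 1},
  {"x": 0, "y": -4.3, "z": 0, "ax": 0, "ay": 0, "az": 0, "claw": 1},
  {"x": 0, "y": -4.3, "z": 0, "ax": 0, "ay": 0, "az": 0, "claw": 1},
  {"x": 0.1, "y": -4.3, "z": 0, "ax": 0, "ay": 0, "az": 0, "claw": 1},
  {"x": 0, "y": 0, "z": 2, "ax": 0, "ay": 0, "az": 0, "claw": 1},
  {"x": 0, "y": 0, "z": 4, "ax": 0, "ay": 0, "az": 0, "claw": 1},
  {"x": 0, "y": 0, "z": 0, "ax": 0, "ay": 0, "az": 0, "claw": 1},
  {"x": 0, "y": 0, "z": 0, "ax": 0, "ay": 0, "az": 0, "claw": 1},
])

```text
t: 35.65
position: [464.2, -9.0, 109.8]
ee_rot: [-3.14, -0.069, 0.005]
wrist_force: [-0.6, 0.6, 0.5]
width: 85.3
```

Emit:
step_arm([
  {"x": 0.1, "y": 0, "z": 3, "ax": 0, "ay": 0, "az": 0, "claw": 1},
  {"x": 0, "y": 0, "z": 3, "ax": 0, "ay": 0, "az": 0, "claw": 1},
  {"x": 0, "y": 0, "z": 2, "ax": 0, "ay": 0, "az": 0, "claw": 1},
  {"x": 0, "y": 0, "z": 0, "ax": 0, "ay": 0, "az": 0, "claw": 0.4},
  {"x": 0, "y": 0, "z": 0, "ax": 0, "ay": 0, "az": 0, "claw": 0.4},
  {"x": 0, "y": 0, "z": 0, "ax": 0, "ay": 0, "az": 0, "claw": 0.4},
  {"x": 0, "y": 0, "z": 0, "ax": 0, "ay": 0, "az": 0, "claw": 0.4},
  {"x": 0, "y": 0, "z": -3, "ax": 0, "ay": 0, "az": 0, "claw": 0.4},
  {"x": 0, "y": 0, "z": -4, "ax": 0, "ay": 0, "az": 0, "claw": 0.4},
  {"x": 0, "y": 0, "z": -4, "ax": 0, "ay": 0, "az": 0, "claw": 0.4},
  {"x": 0, "y": 0, "z": 0, "ax": 0, "ay": 0, "az": 0, "claw": 0.4},
  {"x": 0, "y": 0, "z": 0, "ax": 0, "ay": 0, "az": 0, "claw": 0.4},
])

```text
t: 36.85
position: [467.2, -9.3, 141.8]
ee_rot: [3.14, 0.069, 0.005]
wrist_force: [0.1, -0.6, -0.4]
width: 58.6
```

```bash
python3 -c "
from h import *
p=eyes.read_camera('top')
tp=tray_pose(p)
go([*slot(tp,52,40),140],tp[2])
p=eyes.read_camera('side');cv2.imwrite('pics/s13.png',p['color'])"
```

```text
tray 549.7 293.8 242.0 201.9 14.37 conf 0.75
t 36.95 pos [465.7  -9.  139.9] yaw 0.044 tilt 0.05 F [-1.4  0.2 -1.7] w 58.7
 shift cm [ 1.370e+01 -3.624e+01 -2.000e-02] az -0.207
```

View pics/s13.png

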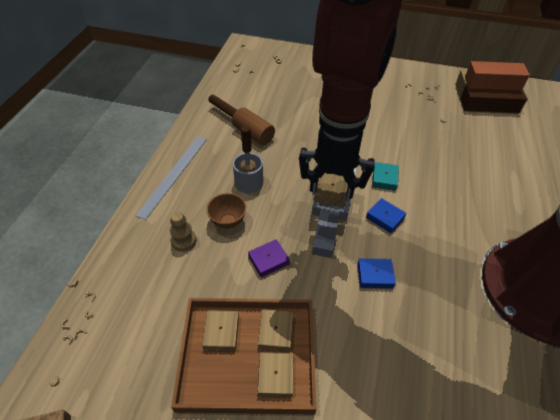

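Emit:
step_arm([
  {"x": 1.7, "y": -4.53, "z": 0, "ax": 0, "ay": 0, "az": 0, "claw": 0.4},
  {"x": 1.7, "y": -4.53, "z": 0, "ax": 0, "ay": 0, "az": 0, "claw": 0.4},
  {"x": 1.7, "y": -4.53, "z": 0, "ax": 0, "ay": 0, "az": 0, "claw": 0.4},
  {"x": 1.7, "y": -4.53, "z": 0, "ax": 0, "ay": 0, "az": 0, "claw": 0.4},
  {"x": 1.7, "y": -4.53, "z": 0, "ax": 0, "ay": 0, "az": 0, "claw": 0.4},
  {"x": 1.7, "y": -4.53, "z": 0, "ax": 0, "ay": 0, "az": 0, "claw": 0.4},
  {"x": 1.7, "y": -4.53, "z": 0, "ax": 0, "ay": 0, "az": 0, "claw": 0.4},
  {"x": 1.7, "y": -4.53, "z": 0, "ax": 0, "ay": 0, "az": -0.106, "claw": 0.4},
  {"x": 0, "y": 0, "z": 4, "ax": 0, "ay": 0, "az": -0.106, "claw": 0.4},
  {"x": 0, "y": 0, "z": 4, "ax": 0, "ay": 0, "az": 0, "claw": 0.4},
  {"x": 0, "y": 0, "z": 1, "ax": 0, "ay": 0, "az": 0, "claw": 0.4},
  {"x": 0, "y": 0, "z": 0, "ax": 0, "ay": 0, "az": 0, "claw": 0.4},
])

```text
t: 38.2
position: [584.2, 357.9, 47.7]
ee_rot: [3.114, 0.4, -0.008]
wrist_force: [-0.4, 0.2, -0.7]
width: 58.9
```

```bash
python3 -c "
from h import *
p=eyes.read_camera('side');cv2.imwrite('pics/s14.png',p['color'])
tp=(550,294.1,np.radians(14.8))
go([*slot(tp,52,40),11],tp[2])"
```

```text
t 38.25 pos [585.8 358.4  50. ] yaw 0.255 tilt 0.1 F [ 0.7 -1.2  0.4] w 58.6
 shift cm [ 0.1  -0.09  3.9 ] az -0.003
```

View pics/s14.png

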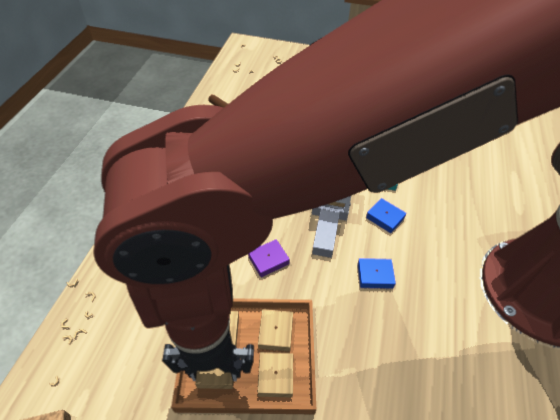

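Emit:
step_arm([
  {"x": 0, "y": 0, "z": 2, "ax": 0, "ay": 0, "az": 0, "claw": 0.4},
  {"x": 0, "y": 0, "z": 1.8, "ax": 0, "ay": 0, "az": 0, "claw": 0.4},
  {"x": 0, "y": 0, "z": 0, "ax": 0, "ay": 0, "az": 0, "claw": 0.4},
  {"x": 0, "y": 0, "z": 0, "ax": 0, "ay": 0, "az": 0, "claw": 0.82},
  {"x": 0, "y": 0, "z": 0, "ax": 0, "ay": 0, "az": 0, "claw": 0.82},
  {"x": 0, "y": 0, "z": 0, "ax": 0, "ay": 0, "az": 0, "claw": 0.82},
  {"x": 0, "y": 0, "z": -3, "ax": 0, "ay": 0, "az": 0, "claw": 0.82},
  {"x": 0, "y": 0, "z": -4, "ax": 0, "ay": 0, "az": 0, "claw": 0.82},
  {"x": 0, "y": 0, "z": -4, "ax": 0, "ay": 0, "az": 0.106, "claw": 0.82},
  {"x": 0, "y": 0, "z": -4, "ax": 0, "ay": 0, "az": 0.106, "claw": 0.82},
  {"x": 0, "y": 0, "z": -1, "ax": 0, "ay": 0, "az": 0, "claw": 0.7},
  {"x": 0, "y": 0, "z": 0, "ax": 0, "ay": 0, "az": 0, "claw": 0.7},
])

```text
t: 39.45
position: [587.5, 359.6, 175.2]
ee_rot: [-3.139, -0.071, -0.007]
wrist_force: [0.5, 0.2, -0.3]
width: 60.1
```

```bash
python3 -c "
from h import *
p=eyes.read_camera('side');cv2.imwrite('pics/s15.png',p['color'])
go([*fw(0,-197),170],YAW)"
```

```text
t 39.5 pos [586.5 359.1 172.9] yaw 0.045 tilt 0.09 F [-0.   0.2 -0.6] w 60.0
 shift cm [-13.91  66.27   0.24] az 0.001
```

View pics/s15.png

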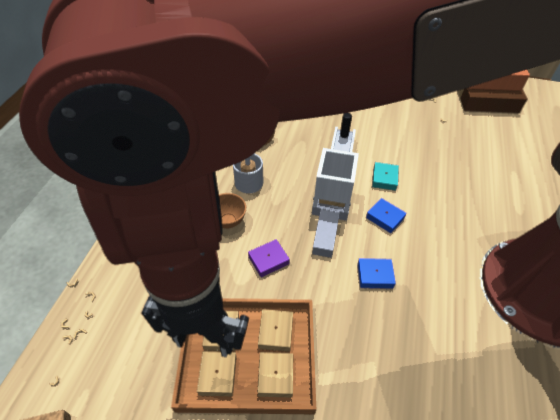

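Emit:
step_arm([
  {"x": -1, "y": 4.7, "z": 0, "ax": 0, "ay": 0, "az": 0, "claw": 0.7},
  {"x": -1, "y": 4.7, "z": 0, "ax": 0, "ay": 0, "az": 0, "claw": 0.7},
  {"x": -1, "y": 4.7, "z": 0, "ax": 0, "ay": 0, "az": 0, "claw": 0.7},
  {"x": -1, "y": 4.7, "z": 0, "ax": 0, "ay": 0, "az": 0, "claw": 0.7},
  {"x": -1, "y": 4.7, "z": 0, "ax": 0, "ay": 0, "az": 0, "claw": 0.7},
  {"x": -1, "y": 4.7, "z": 0, "ax": 0, "ay": 0, "az": 0, "claw": 0.7},
  {"x": -1, "y": 4.7, "z": 0, "ax": 0, "ay": 0, "az": 0, "claw": 0.7},
  {"x": -1, "y": 4.7, "z": 0, "ax": 0, "ay": 0, "az": 0, "claw": 0.7},
  {"x": -1, "y": 4.7, "z": 0, "ax": 0, "ay": 0, "az": 0, "claw": 0.7},
  {"x": -1, "y": 4.7, "z": 0, "ax": 0, "ay": 0, "az": 0, "claw": 0.7},
  {"x": -1, "y": 4.7, "z": 0, "ax": 0, "ay": 0, "az": 0, "claw": 0.7},
  {"x": -1, "y": 4.7, "z": 0, "ax": 0, "ay": 0, "az": 0, "claw": 0.7},
])

```text
t: 40.7
position: [489.4, -211.1, 170.6]
ee_rot: [-3.139, -0.071, 0.004]
wrist_force: [0.5, 0.5, -0.1]
width: 59.7
```

Emit:
step_arm([
  {"x": -0.9, "y": 4.8, "z": 0, "ax": 0, "ay": 0, "az": 0, "claw": 0.7},
  {"x": -0.9, "y": 4.8, "z": 0, "ax": 0, "ay": 0, "az": 0, "claw": 0.7},
  {"x": 0, "y": 0.2, "z": 0, "ax": 0, "ay": 0, "az": 0, "claw": 0.7},
  {"x": 0, "y": 0, "z": 0, "ax": 0, "ay": 0, "az": 0, "claw": 0.7},
])

```text
t: 41.1
position: [476.1, -308.9, 170.4]
ee_rot: [-3.139, -0.066, 0.004]
wrist_force: [0.3, 1.0, 0.2]
width: 59.6
```

```bash
python3 -c "
from h import *
look()
go([*fw(0,-196.7),78],YAW)"
```

```text
no ledge blank 0
stack top 51.1 466
handle fy -196.6 98
t 41.15 pos [ 476.5 -307.7  170.7] yaw 0.044 tilt 0.18 F [-0.6  0.9 -0.5] w 60.0
 shift cm [0.11 0.14 9.27] az 0.0
```

Emit:
step_arm([
  {"x": 0, "y": 0.1, "z": 4, "ax": 0, "ay": 0, "az": 0, "claw": 0.7},
  {"x": 0, "y": 0, "z": 3, "ax": 0, "ay": 0, "az": 0, "claw": 0.7},
  {"x": 0, "y": 0, "z": 2.2, "ax": 0, "ay": 0, "az": 0, "claw": 0.7},
  {"x": 0, "y": 0, "z": 0, "ax": 0, "ay": 0, "az": 0, "claw": 0.7},
  {"x": 0, "y": 0, "z": 0, "ax": 0, "ay": 0, "az": 0, "claw": 0.1},
  {"x": 0, "y": 0, "z": 0, "ax": 0, "ay": 0, "az": 0, "claw": 0.1},
  {"x": 0, "y": 0, "z": 0, "ax": 0, "ay": 0, "az": 0, "claw": 0.1},
  {"x": 0, "y": 0, "z": 0, "ax": 0, "ay": 0, "az": 0, "claw": 0.1},
  {"x": 0, "y": 0, "z": 0, "ax": 0, "ay": 0, "az": 0, "claw": 0.1},
])

```text
t: 42.05
position: [476.6, -309.6, 81.9]
ee_rot: [3.14, 0.069, -0.002]
wrist_force: [-7.5, 1.3, 9.4]
width: 22.8
```

Emit:
step_arm([
  {"x": 0, "y": -1, "z": 0, "ax": 0, "ay": 0, "az": 0, "claw": 0.1},
  {"x": 0, "y": -1, "z": 0, "ax": 0, "ay": 0, "az": 0, "claw": 0.1},
  {"x": 0, "y": -1, "z": 0, "ax": 0, "ay": 0, "az": 0, "claw": 0.1},
  {"x": 0, "y": -1, "z": 0, "ax": 0, "ay": 0, "az": 0, "claw": 0.1},
  {"x": 0, "y": -1, "z": 0, "ax": 0, "ay": 0, "az": 0, "claw": 0.1},
  {"x": 0, "y": -1, "z": 0, "ax": 0, "ay": 0, "az": 0, "claw": 0.1},
  {"x": 0, "y": -1, "z": 0, "ax": 0, "ay": 0, "az": 0, "claw": 0.1},
  {"x": 0, "y": -1, "z": 0, "ax": 0, "ay": 0, "az": 0, "claw": 0.1},
  {"x": 0, "y": -0.8, "z": 0, "ax": 0, "ay": 0, "az": 0, "claw": 0.1},
  {"x": 0, "y": -0.4, "z": 0, "ax": 0, "ay": 0, "az": 0, "claw": 0.1},
  {"x": 0, "y": 0, "z": 0, "ax": 0, "ay": 0, "az": 0, "claw": 0.1},
  {"x": 0, "y": 0, "z": 0, "ax": 0, "ay": 0, "az": 0, "claw": 0.1},
])

```text
t: 43.25
position: [472.6, -217.7, 81.9]
ee_rot: [3.139, 0.069, -0.002]
wrist_force: [-8.7, 1.4, 10.7]
width: 22.7
```

```bash
python3 -c "
from h import *
look()
go([*fw(0,-197.5),77],YAW)"
```

```text
ledge blank world 464.7 -26.7 58.7 74.8 1.3 feeder -0.4 87.6 859
stack top 45.3 468
t 43.3 pos [ 472.6 -217.7   81.9] yaw 0.044 tilt 0.1 F [-8.6  1.7 11.7] w 22.4
 shift cm [0.09 9.21 0.5 ] az 0.0
```

Emit:
step_arm([
  {"x": 0, "y": 1, "z": 0, "ax": 0, "ay": 0, "az": 0, "claw": 0.1},
  {"x": 0, "y": 1, "z": 0, "ax": 0, "ay": 0, "az": 0, "claw": 0.1},
  {"x": 0, "y": 1, "z": 0, "ax": 0, "ay": 0, "az": 0, "claw": 0.1},
  {"x": 0, "y": 1, "z": 0, "ax": 0, "ay": 0, "az": 0, "claw": 0.1},
  {"x": 0, "y": 1, "z": 0, "ax": 0, "ay": 0, "az": 0, "claw": 0.1},
  {"x": 0, "y": 1, "z": 0, "ax": 0, "ay": 0, "az": 0, "claw": 0.1},
  {"x": 0, "y": 1, "z": 0, "ax": 0, "ay": 0, "az": 0, "claw": 0.1},
  {"x": 0, "y": 1, "z": 0, "ax": 0, "ay": 0, "az": 0, "claw": 0.1},
  {"x": 0, "y": 0.8, "z": 0, "ax": 0, "ay": 0, "az": 0, "claw": 0.1},
  {"x": 0, "y": 0.45, "z": 0, "ax": 0, "ay": 0, "az": 0, "claw": 0.1},
  {"x": 0, "y": 0, "z": 0, "ax": 0, "ay": 0, "az": 0, "claw": 0.1},
  {"x": 0, "y": 0, "z": 0, "ax": 0, "ay": 0, "az": 0, "claw": 0.7},
])

```text
t: 44.5
position: [477.7, -310.2, 81.7]
ee_rot: [3.14, 0.069, 0.002]
wrist_force: [0.6, 0.0, -0.0]
width: 35.6
```

Emit:
step_arm([
  {"x": 0, "y": 0, "z": 0, "ax": 0, "ay": 0, "az": 0, "claw": 0.7},
  {"x": 0, "y": 0, "z": 0, "ax": 0, "ay": 0, "az": 0, "claw": 0.7},
  {"x": 0, "y": 0, "z": -4, "ax": 0, "ay": 0, "az": 0, "claw": 0.7},
  {"x": 0, "y": 0, "z": -4, "ax": 0, "ay": 0, "az": 0, "claw": 0.7},
  {"x": 0, "y": 0, "z": -1, "ax": 0, "ay": 0, "az": 0, "claw": 0.7},
  {"x": 0, "y": 0, "z": 0, "ax": 0, "ay": 0, "az": 0, "claw": 0.7},
  {"x": 0, "y": 0, "z": 0, "ax": 0, "ay": 0, "az": 0, "claw": 0.7},
])

```text
t: 45.2
position: [477.3, -309.7, 169.5]
ee_rot: [-3.14, -0.069, 0.001]
wrist_force: [-0.3, -0.3, -0.6]
width: 59.5
```

```bash
python3 -c "
from h import *
p=look(); tray_pose(p)
go([*fw(0,103),170],YAW)"
```

```text
ledge blank world 464.6 -23.1 58.7 67.9 1.2 feeder -0.5 89.2 826
stack top 29.1 455
handle fy -196.1 95
tray 550.3 294.3 243.4 201.7 14.74 conf 0.97
t 45.3 pos [ 476.8 -309.4  168.7] yaw 0.044 tilt 0.14 F [ 0.2  0.2 -0.1] w 60.0
 shift cm [  0.08 -30.01  -0.07] az 0.0
```

The shaft is empty (floor at 29) and the slide is home. Last blank.

Emit:
step_arm([
  {"x": 0, "y": -4.3, "z": 0, "ax": 0, "ay": 0, "az": 0, "claw": 1},
  {"x": 0, "y": -4.3, "z": 0, "ax": 0, "ay": 0, "az": 0, "claw": 1},
  {"x": 0, "y": -4.3, "z": 0, "ax": 0, "ay": 0, "az": 0, "claw": 1},
  {"x": 0, "y": -4.3, "z": 0, "ax": 0, "ay": 0, "az": 0, "claw": 1},
  {"x": 0, "y": -4.3, "z": 0, "ax": 0, "ay": 0, "az": 0, "claw": 1},
  {"x": 0, "y": -4.3, "z": 0, "ax": 0, "ay": 0, "az": 0, "claw": 1},
  {"x": 0.1, "y": -4.3, "z": 0, "ax": 0, "ay": 0, "az": 0, "claw": 1},
  {"x": 0, "y": 0, "z": 2, "ax": 0, "ay": 0, "az": 0, "claw": 1},
  {"x": 0, "y": 0, "z": 4, "ax": 0, "ay": 0, "az": 0, "claw": 1},
  {"x": 0, "y": 0, "z": 0, "ax": 0, "ay": 0, "az": 0, "claw": 1},
  {"x": 0, "y": 0, "z": 0, "ax": 0, "ay": 0, "az": 0, "claw": 1},
])

```text
t: 46.4
position: [464.2, -9.1, 109.9]
ee_rot: [-3.14, -0.069, 0.005]
wrist_force: [0.3, -0.1, 0.6]
width: 85.3
```

Emit:
step_arm([
  {"x": 0.1, "y": 0, "z": 3, "ax": 0, "ay": 0, "az": 0, "claw": 1},
  {"x": 0, "y": 0, "z": 3, "ax": 0, "ay": 0, "az": 0, "claw": 1},
  {"x": 0, "y": 0, "z": 2, "ax": 0, "ay": 0, "az": 0, "claw": 1},
  {"x": 0, "y": 0, "z": 0, "ax": 0, "ay": 0, "az": 0, "claw": 0.4},
  {"x": 0, "y": 0, "z": 0, "ax": 0, "ay": 0, "az": 0, "claw": 0.4},
  {"x": 0, "y": 0, "z": 0, "ax": 0, "ay": 0, "az": 0, "claw": 0.4},
  {"x": 0, "y": 0, "z": 0, "ax": 0, "ay": 0, "az": 0, "claw": 0.4},
  {"x": 0, "y": 0, "z": -3, "ax": 0, "ay": 0, "az": 0, "claw": 0.4},
  {"x": 0, "y": 0, "z": -4, "ax": 0, "ay": 0, "az": 0, "claw": 0.4},
  {"x": 0, "y": 0, "z": -4, "ax": 0, "ay": 0, "az": 0, "claw": 0.4},
  {"x": 0, "y": 0, "z": 0, "ax": 0, "ay": 0, "az": 0, "claw": 0.4},
  {"x": 0, "y": 0, "z": 0, "ax": 0, "ay": 0, "az": 0, "claw": 0.4},
])

```text
t: 47.6
position: [467.2, -9.4, 141.8]
ee_rot: [3.14, 0.069, 0.005]
wrist_force: [-0.2, 0.2, -1.6]
width: 58.7
```

```bash
python3 -c "
from h import *
p=eyes.read_camera('top')
tp=tray_pose(p)
a=tp[2]; v,u=np.mgrid[0:420,0:560]; W=px2w(p,u,v).reshape(-1,3)
d=W[:,:2]-np.array(tp[:2]); x=np.cos(a)*d[:,0]+np.sin(a)*d[:,1]; y=-np.sin(a)*d[:,0]+np.cos(a)*d[:,1]
for sx in(-1,1):
  for sy in (-1,1):
    m=(x*sx>0)&(x*sx<106)&(y*sy>0)&(y*sy<90)&(W[:,2]>20)&(W[:,2]<36)
    print(sx,sy,cv2.minAreaRect(np.column_stack([x[m],y[m]]).astype(np.float32)),np.median(W[m,2]))
go([*slot(tp,-52,-40),140],tp[2])
p=eyes.read_camera('side');cv2.imwrite('pics/s16.png',p['color'])"
```

```text
tray 549.6 294.0 242.3 201.4 14.59 conf 0.55
-1 -1 ((-50.36341857910156, -43.791072845458984), (69.76665496826172, 60.190818786621094), 85.41735076904297) 27.445852453883944
-1 1 ((-51.52472686767578, 39.20494842529297), (72.29023742675781, 61.338687896728516), 89.61235046386719) 27.21358932228521
1 -1 ((51.084129333496094, -41.190940856933594), (69.9962158203125, 61.29067611694336), 89.31399536132812) 27.108964975181827
1 1 ((50.908660888671875, 39.42824172973633), (71.15076446533203, 60.44784164428711), 88.0154037475586) 27.17100659078549
t 47.7 pos [465.7  -9.1 139.9] yaw 0.044 tilt 0.05 F [-0.3  0.7 -1.2] w 58.8
 shift cm [ 5.170e+00 -2.628e+01 -1.000e-02] az -0.211
```

View pics/s16.png

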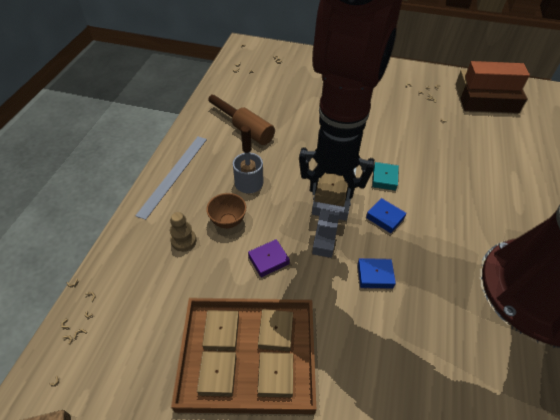

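Four blanks lie flat. I'm stacking the fifth on the near-right one (side image (277,329)).

Emit:
step_arm([
  {"x": 0.87, "y": -4.38, "z": 0, "ax": 0, "ay": 0, "az": 0, "claw": 0.4},
  {"x": 0.87, "y": -4.38, "z": 0, "ax": 0, "ay": 0, "az": 0, "claw": 0.4},
  {"x": 0.87, "y": -4.38, "z": 0, "ax": 0, "ay": 0, "az": 0, "claw": 0.4},
  {"x": 0.87, "y": -4.38, "z": 0, "ax": 0, "ay": 0, "az": 0, "claw": 0.4},
  {"x": 0.87, "y": -4.38, "z": 0, "ax": 0, "ay": 0, "az": 0, "claw": 0.4},
  {"x": 0.87, "y": -4.3, "z": 0, "ax": 0, "ay": 0, "az": -0.106, "claw": 0.4},
  {"x": 0, "y": 0, "z": 2, "ax": 0, "ay": 0, "az": -0.106, "claw": 0.4},
  {"x": 0, "y": 0, "z": 4, "ax": 0, "ay": 0, "az": 0, "claw": 0.4},
  {"x": 0, "y": 0, "z": 1, "ax": 0, "ay": 0, "az": 0, "claw": 0.4},
  {"x": 0, "y": 0, "z": 0, "ax": 0, "ay": 0, "az": 0, "claw": 0.4},
  {"x": 0, "y": 0, "z": 0, "ax": 0, "ay": 0, "az": 0, "claw": 0.4},
])

```text
t: 48.85
position: [507.3, 254.6, 71.0]
ee_rot: [-3.116, -0.4, -0.0]
wrist_force: [-0.0, 0.2, -0.2]
width: 59.0
```

```bash
python3 -c "
from h import *
p=eyes.read_camera('side');cv2.imwrite('pics/s17.png',p['color'])
tp=(549.8,294.1,np.radians(14.7))
go([*slot(tp,-51,-42),31],tp[2])"
```

```text
t 48.9 pos [507.8 254.8  71.5] yaw 0.255 tilt 0.09 F [-0.1  0.5 -0.1] w 58.7
 shift cm [-0.05  0.07  4.05] az -0.001
```

View pics/s17.png

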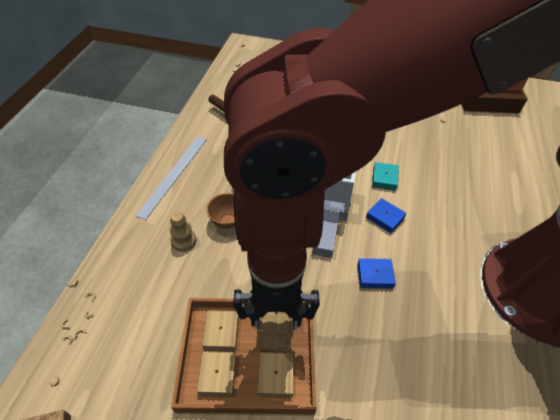

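Emit:
step_arm([
  {"x": 0, "y": 0, "z": 2, "ax": 0, "ay": 0, "az": 0, "claw": 0.4},
  {"x": 0, "y": 0, "z": 2, "ax": 0, "ay": 0, "az": 0, "claw": 0.4},
  {"x": 0, "y": 0, "z": 0, "ax": 0, "ay": 0, "az": 0, "claw": 0.4},
  {"x": 0, "y": 0, "z": 0, "ax": 0, "ay": 0, "az": 0, "claw": 0.4},
  {"x": 0, "y": 0, "z": 0, "ax": 0, "ay": 0, "az": 0, "claw": 0.82},
  {"x": 0, "y": 0, "z": 0, "ax": 0, "ay": 0, "az": 0, "claw": 0.82},
  {"x": 0, "y": 0, "z": 0, "ax": 0, "ay": 0, "az": 0, "claw": 0.82},
  {"x": 0, "y": 0, "z": -3, "ax": 0, "ay": 0, "az": 0, "claw": 0.82},
  {"x": 0, "y": 0, "z": -4, "ax": 0, "ay": 0, "az": 0, "claw": 0.82},
  {"x": 0, "y": 0, "z": -4, "ax": 0, "ay": 0, "az": 0.106, "claw": 0.82},
  {"x": 0, "y": 0, "z": -4, "ax": 0, "ay": 0, "az": 0.106, "claw": 0.82},
  {"x": 0, "y": 0, "z": -4, "ax": 0, "ay": 0, "az": 0, "claw": 0.7},
])

```text
t: 50.1
position: [506.6, 254.8, 222.4]
ee_rot: [-3.141, -0.063, -0.001]
wrist_force: [0.9, 0.5, 1.5]
width: 59.9
```

Emit:
step_arm([
  {"x": 0, "y": 4.7, "z": 0, "ax": 0, "ay": 0, "az": 0, "claw": 0.7},
  {"x": 0, "y": 4.7, "z": 0, "ax": 0, "ay": 0, "az": 0, "claw": 0.7},
  {"x": 0, "y": 4.7, "z": 0, "ax": 0, "ay": 0, "az": 0, "claw": 0.7},
  {"x": 0, "y": 4.7, "z": 0, "ax": 0, "ay": 0, "az": 0, "claw": 0.7},
  {"x": 0, "y": 4.7, "z": 0, "ax": 0, "ay": 0, "az": 0, "claw": 0.7},
  {"x": 0, "y": 4.7, "z": 0, "ax": 0, "ay": 0, "az": 0, "claw": 0.7},
  {"x": 0, "y": 0, "z": 0, "ax": 0, "ay": 0, "az": 0, "claw": 0.7},
])

```text
t: 50.8
position: [519.6, -31.9, 220.6]
ee_rot: [3.139, 0.06, 0.001]
wrist_force: [0.1, 0.5, 0.6]
width: 60.0
```

```bash
cat > b.py <<'E'
from h import *
# brush handle axis via both cameras' depth
for n in ['top','side']:
    p=eyes.read_camera(n); v,u=np.mgrid[0:420,0:560]; W=px2w(p,u,v).reshape(420,560,3)
    ms=masks_of(p,'brush')
    for m in ms[:2]:
        w=W[m['region']&(p['depth']>0)]
        k=(np.hypot(w[:,0]-677.6,w[:,1]+121.7)<60); w=w[k]
        print(n,m['confidence'],len(w))
        if n=='top' and len(w):
            t=w[w[:,2]>158]; print(' top end',cv2.minAreaRect(t[:,:2].astype(np.float32)),np.median(t,0).round(1))
        for z in range(90,180,10):
            s=w[abs(w[:,2]-z)<5]
            if len(s)>3: print('  z',z,s.mean(0).round(1),len(s))
    cv2.imwrite(f'pics/b_{n}.png',cv2.resize(p['color'][100:220,(280 if n=="top" else 200):(400 if n=="top" else 320)],None,fx=5,fy=5,interpolation=cv2.INTER_CUBIC))
E
python3 b.py; python3 -c "
from h import *
p=eyes.read_camera('top');cv2.imwrite('pics/t18.png',p['color'])
p=eyes.read_camera('side');cv2.imwrite('pics/s18.png',p['color']);go([680,-125,230],YAW)"
```

```text
top 0.58 184
 top end ((679.8882446289062, -126.10075378417969), (20.302114486694336, 20.866416931152344), 62.64353561401367) [ 678.8 -126.   169.2]
  z 120 [ 675.  -119.7  120.9] 7
  z 130 [ 673.3 -121.5  129.6] 10
  z 140 [ 673.1 -122.5  140.2] 14
  z 150 [ 674.5 -122.   149.4] 11
  z 160 [ 673.2 -121.6  161. ] 15
  z 170 [ 679.9 -126.4  169.4] 84
side 0.71 438
  z 90 [ 680.1 -124.2   88.6] 15
  z 100 [ 679.7 -123.8   98.2] 14
  z 110 [ 679.2 -120.8  111.3] 21
  z 120 [ 679.1 -120.5  119.8] 29
  z 130 [ 679.2 -120.   129.9] 32
  z 140 [ 678.7 -119.9  140.3] 29
  z 150 [ 679.6 -120.   150.1] 33
  z 160 [ 678.7 -119.9  160.2] 34
  z 170 [ 680.2 -124.6  169.8] 63
t 51.1 pos [519.2 -25.7 220.4] yaw 0.046 tilt 0.01 F [0.1 0.6 0.3] w 59.5
 shift cm [15.61 10.65 -0.96] az 0.002
```

View pics/s18.png

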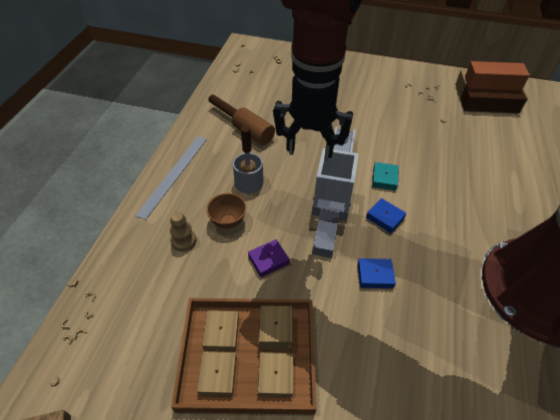

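View pics/b_side.png

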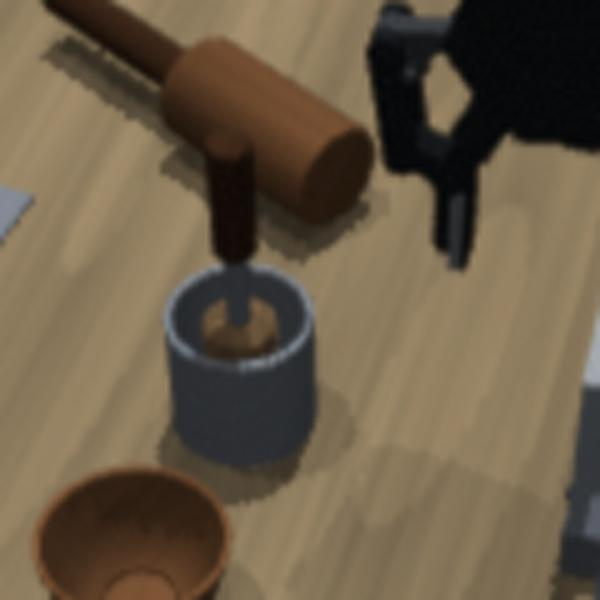

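View pics/b_top.png

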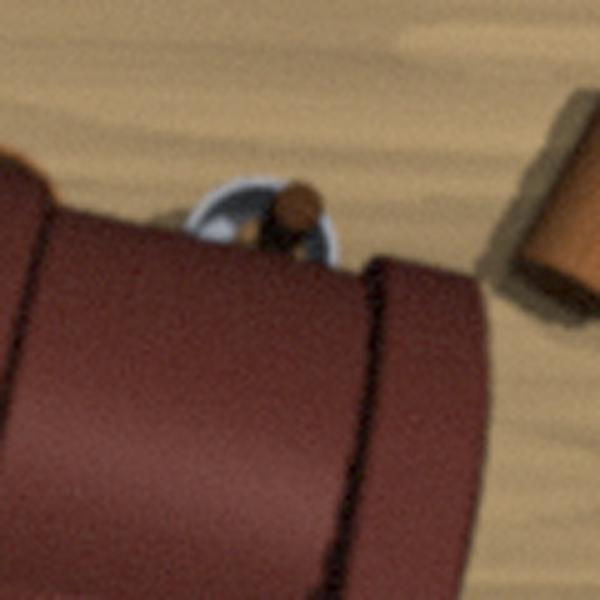

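Step 1 looks met: four blanks on the floor plus one stacked on the blank at (276,325), and the slide is home. The brush is upright with its axis at about (680,-125) and its top at 170 mm, as it should be. Moving over it.

Emit:
step_arm([
  {"x": 3.9, "y": 2.65, "z": 0, "ax": 0, "ay": 0, "az": 0, "claw": 0.7},
  {"x": 3.9, "y": 2.65, "z": 0, "ax": 0, "ay": 0, "az": 0, "claw": 0.7},
  {"x": 3.9, "y": 2.65, "z": 0, "ax": 0, "ay": 0, "az": 0, "claw": 0.7},
  {"x": 3.9, "y": 2.65, "z": 0, "ax": 0, "ay": 0, "az": 0, "claw": 0.7},
  {"x": 0, "y": 0, "z": 0, "ax": 0, "ay": 0, "az": 0, "claw": 0.7},
  {"x": 0, "y": 0, "z": 0, "ax": 0, "ay": 0, "az": 0, "claw": 0.7},
  {"x": 0, "y": 0, "z": 0, "ax": 0, "ay": 0, "az": 0, "claw": 0.7},
])

```text
t: 51.8
position: [679.1, -124.4, 220.3]
ee_rot: [-3.14, -0.072, 0.001]
wrist_force: [0.7, 0.6, 0.6]
width: 59.9
```

```bash
python3 -c "
from h import *
p=eyes.read_camera('side');cv2.imwrite('pics/s19.png',cv2.resize(p['color'][60:240,160:380],None,fx=3,fy=3));go([680,-125.5,127],YAW)"
```

```text
t 51.85 pos [ 679.  -124.4  220.9] yaw 0.045 tilt 0.01 F [ 0.3 -0.2  0.5] w 59.4
 shift cm [0.09 0.11 9.39] az 0.002
```

View pics/s19.png

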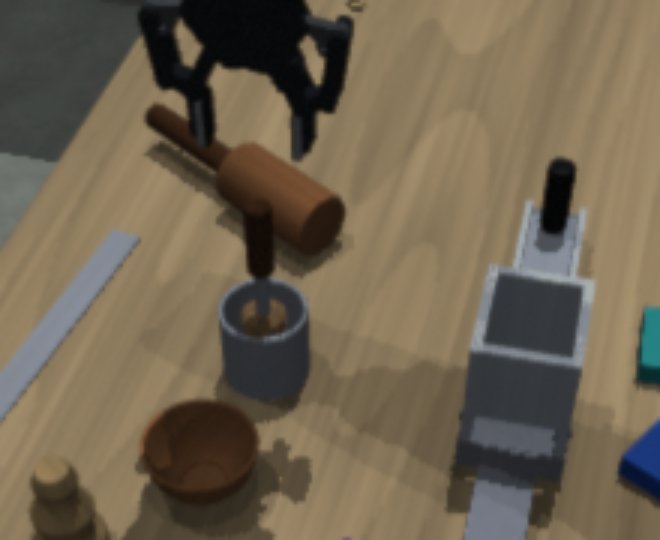

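Emit:
step_arm([
  {"x": 0.1, "y": 0.1, "z": 4, "ax": 0, "ay": 0, "az": 0, "claw": 0.7},
  {"x": 0, "y": 0, "z": 3.4, "ax": 0, "ay": 0, "az": 0, "claw": 0.7},
  {"x": 0, "y": 0, "z": 2, "ax": 0, "ay": 0, "az": 0, "claw": 0.7},
  {"x": 0, "y": 0, "z": 0, "ax": 0, "ay": 0, "az": 0, "claw": 0.7},
  {"x": 0, "y": 0, "z": 0, "ax": 0, "ay": 0, "az": 0, "claw": 0.05},
  {"x": 0, "y": 0, "z": 0, "ax": 0, "ay": 0, "az": 0, "claw": 0.05},
  {"x": 0, "y": 0, "z": 0, "ax": 0, "ay": 0, "az": 0, "claw": 0.05},
  {"x": 0, "y": 0, "z": 0, "ax": 0, "ay": 0, "az": 0, "claw": 0.05},
  {"x": 0, "y": 0, "z": 0, "ax": 0, "ay": 0, "az": 0, "claw": 0.05},
], grip_force=70)

```text
t: 52.75
position: [681.6, -127.1, 128.6]
ee_rot: [3.14, 0.069, 0.004]
wrist_force: [-1.2, -0.2, 7.6]
width: 20.8
```

```bash
python3 -c "
from h import *
go([680,-125.5,280],YAW)"
```

```text
t 52.75 pos [ 681.6 -127.1  128.6] yaw 0.044 tilt 0.15 F [-1.2 -0.2  7.6] w 20.8
 shift cm [ -0.11  -0.15 -15.14] az 0.0
```

Emit:
step_arm([
  {"x": 0, "y": 0, "z": -3, "ax": 0, "ay": 0, "az": 0, "claw": 0.05},
  {"x": 0, "y": 0, "z": -4, "ax": 0, "ay": 0, "az": 0, "claw": 0.05},
  {"x": 0, "y": 0, "z": -4, "ax": 0, "ay": 0, "az": 0, "claw": 0.05},
  {"x": 0, "y": 0, "z": -4, "ax": 0, "ay": 0, "az": 0, "claw": 0.05},
  {"x": 0, "y": 0, "z": -1, "ax": 0, "ay": 0, "az": 0, "claw": 0.05},
  {"x": 0, "y": 0, "z": 0, "ax": 0, "ay": 0, "az": 0, "claw": 0.05},
  {"x": 0, "y": 0, "z": 0, "ax": 0, "ay": 0, "az": 0, "claw": 0.05},
])

```text
t: 53.45
position: [680.6, -126.8, 285.2]
ee_rot: [-3.14, -0.069, 0.002]
wrist_force: [0.7, -0.0, -1.5]
width: 20.3
```

```bash
cat > bb.py <<'E'
from h import *
def bb(tag):
    s=r.state(); R=Ro.from_rotvec(s['ee_rot']).as_matrix()
    p=eyes.read_camera('side'); v,u=np.mgrid[0:420,0:560]; W=px2w(p,u,v).reshape(420,560,3)
    for m in masks_of(p,'brush')[:2]:
        w=W[m['region']&(p['depth']>0)]; w=w[np.hypot(*(w[:,:2]-s['position'][:2]).T)<45]
        if len(w)<20: continue
        zs=w[:,2]; print('brush mask',round(m['confidence'],2),'zmin',np.percentile(zs,1).round(1),'zmax',np.percentile(zs,99).round(1))
        for z in np.arange(zs.min(),zs.max(),15):
            q=w[abs(zs-z)<6]; print('  ',round(z),q.mean(0).round(1)-[*s['position'][:2].round(1),0],len(q))
    cv2.imwrite(f'pics/{tag}.png',p['color'])
E
python3 -c "
from bb import *
go([*fw(0,0),275],YAW)
bb('s20'); go([*fw(0,0),275],YAW)"
```

```text
t 53.45 pos [ 680.6 -126.8  285.2] yaw 0.044 tilt 0.07 F [ 0.7 -0.  -1.5] w 20.3
 shift cm [-21.08  -2.37   1.05] az 0.0
brush mask 0.88 zmin 167.8 zmax 328.0
   167 [ -2.    9.6 168.8] 28
   182 [ -4.    9.5 181.6] 62
   197 [ -3.2   9.7 196.8] 59
   212 [ -3.7   9.3 212.1] 70
   227 [ -1.6   2.9 224.6] 39
   242 [ -0.4   3.9 242.5] 31
   257 [ -1.5   3.6 256.3] 23
   272 [ -2.2   7.3 271.7] 52
   287 [ -0.8   8.6 286.5] 43
   302 [ -1.1   8.8 301.6] 46
   317 [ -1.4   8.8 317.1] 50
   332 [  0.    1.8 327.4] 42
t 53.55 pos [ 680.1 -126.7  284.3] yaw 0.044 tilt 0.17 F [ 0.3  0.2 -1.9] w 20.6
 shift cm [-21.04  -2.35   1.  ] az 0.0
```

View pics/s20.png

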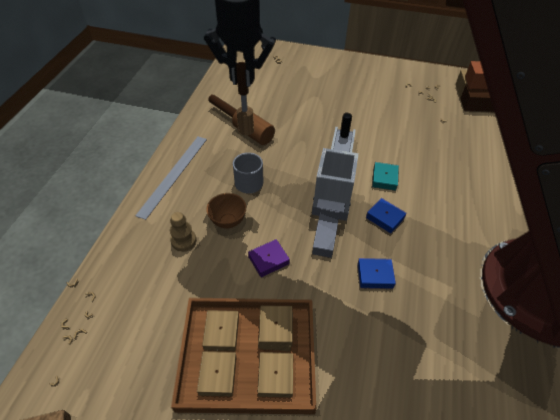

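Emit:
step_arm([
  {"x": -3.5, "y": -0.4, "z": 0, "ax": 0, "ay": 0, "az": 0, "claw": 0.05},
  {"x": -3.5, "y": -0.4, "z": 0, "ax": 0, "ay": 0, "az": 0, "claw": 0.05},
  {"x": -3.5, "y": -0.4, "z": 0, "ax": 0, "ay": 0, "az": 0, "claw": 0.05},
  {"x": -3.5, "y": -0.4, "z": 0, "ax": 0, "ay": 0, "az": 0, "claw": 0.05},
  {"x": -3.5, "y": -0.4, "z": 0, "ax": 0, "ay": 0, "az": 0, "claw": 0.05},
  {"x": -3.5, "y": -0.4, "z": 0, "ax": 0, "ay": 0, "az": 0, "claw": 0.05},
  {"x": 0, "y": 0, "z": 0, "ax": 0, "ay": 0, "az": 0, "claw": 0.05},
  {"x": 0, "y": 0, "z": 0, "ax": 0, "ay": 0, "az": 0, "claw": 0.05},
  {"x": 0, "y": 0, "z": 0, "ax": 0, "ay": 0, "az": 0, "claw": 0.05},
])

```text
t: 54.45
position: [470.6, -112.2, 285.8]
ee_rot: [-3.141, -0.069, 0.0]
wrist_force: [-0.1, -0.0, -2.1]
width: 20.3
```

```bash
python3 -c "
from bb import *
go([*fw(0,0),155],YAW)
bb('s21');go([*fw(0,0),155],YAW)"
```

```text
t 54.45 pos [ 470.6 -112.2  285.8] yaw 0.044 tilt 0.01 F [-0.1 -0.  -2.1] w 20.3
 shift cm [-1.700e-01  1.000e-02  1.308e+01] az 0.0
brush mask 0.69 zmin 168.8 zmax 328.7
   167 [  0.7  10.8 169.4] 30
   182 [  0.   10.3 181.1] 65
   197 [ -0.2  10.5 196.4] 64
   212 [  1.1  10.4 211.7] 65
   227 [  0.5   3.4 223.6] 75
   242 [  0.9   4.  241.8] 27
   257 [  0.8   4.  256.3] 25
   272 [  0.3   7.6 272.3] 53
   287 [-1.000e-01  7.800e+00  2.866e+02] 54
   302 [  0.    8.2 301.7] 56
   317 [  0.5   7.7 316.9] 62
t 54.55 pos [ 470.7 -112.2  285.8] yaw 0.044 tilt 0.03 F [-0.4  0.1 -2.2] w 20.6
 shift cm [-1.800e-01  1.000e-02  1.308e+01] az 0.001
```

View pics/s21.png

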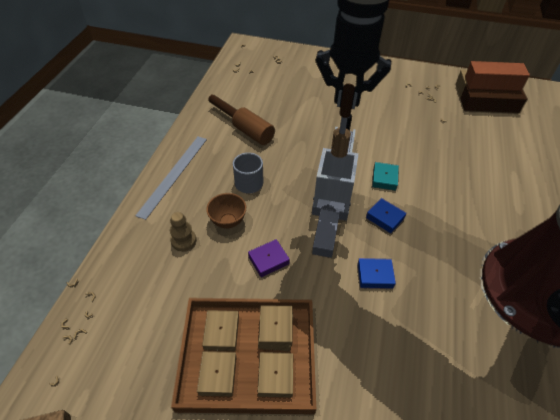

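Emit:
step_arm([
  {"x": -0.1, "y": 0, "z": 3, "ax": 0, "ay": 0, "az": 0, "claw": 0.05},
  {"x": 0, "y": 0, "z": 3, "ax": 0, "ay": 0, "az": 0, "claw": 0.05},
  {"x": 0, "y": 0, "z": 3, "ax": 0, "ay": 0, "az": 0, "claw": 0.05},
  {"x": 0, "y": 0, "z": 2, "ax": 0, "ay": 0, "az": 0, "claw": 0.05},
  {"x": 0, "y": 0, "z": 1.6, "ax": 0, "ay": 0, "az": 0, "claw": 0.05},
  {"x": 0, "y": 0, "z": 0, "ax": 0, "ay": 0, "az": 0, "claw": 0.05},
  {"x": 0, "y": 0, "z": 0, "ax": 0, "ay": 0, "az": 0, "claw": 0.05},
  {"x": 0, "y": 0, "z": 0, "ax": 0, "ay": 0, "az": 0, "claw": 0.05},
  {"x": 0, "y": 0, "z": 0, "ax": 0, "ay": 0, "az": 0, "claw": 0.05},
])

```text
t: 55.45
position: [469.7, -112.4, 161.2]
ee_rot: [3.14, 0.069, 0.002]
wrist_force: [-0.3, 0.5, -1.7]
width: 20.4
```

```bash
python3 -c "
from bb import *
bb('s22');go([*fw(0,0),155],YAW)"
```

```text
brush mask 0.88 zmin 74.7 zmax 205.3
   71 [  3.3 -39.   73.6] 6
   86 [  0.  -40.6  88.1] 4
   101 [ 0.2 -3.2 98.3] 51
   116 [  0.    0.  116.1] 22
   131 [ -0.2   7.4 130.1] 24
   146 [  1.2   6.8 146.8] 37
   161 [  1.    7.5 161.1] 45
   176 [  1.    7.8 176.6] 46
   191 [  1.4   7.6 190.4] 47
   206 [  1.6   1.9 203. ] 63
t 55.55 pos [ 469.4 -112.3  160.9] yaw 0.044 tilt 0.07 F [ 0.3 -0.  -1.5] w 20.3
 shift cm [-0.06  0.01  0.59] az 0.0
```

View pics/s22.png

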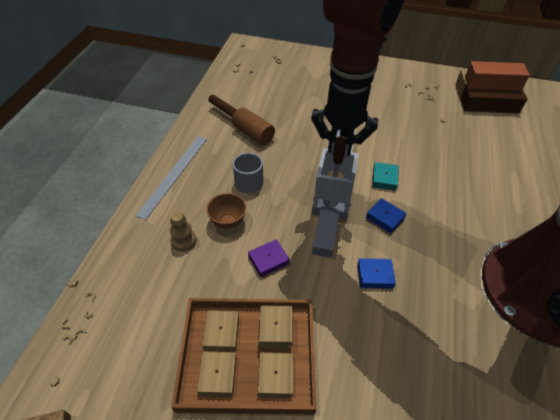

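Emit:
step_arm([
  {"x": 0, "y": 0, "z": 0.6, "ax": 0, "ay": 0, "az": 0, "claw": 0.05},
  {"x": 0, "y": 0, "z": 0, "ax": 0, "ay": 0, "az": 0, "claw": 0.05},
  {"x": 0, "y": 0, "z": 0, "ax": 0, "ay": 0, "az": 0, "claw": 0.05},
  {"x": 0, "y": 0, "z": -3, "ax": 0, "ay": 0, "az": 0, "claw": 0.05},
  {"x": 0, "y": 0, "z": -3, "ax": 0, "ay": 0, "az": 0, "claw": 0.05},
  {"x": 0, "y": 0, "z": -2.5, "ax": 0, "ay": 0, "az": 0, "claw": 0.05},
  {"x": 0, "y": 0, "z": 0, "ax": 0, "ay": 0, "az": 0, "claw": 0.05},
  {"x": 0, "y": 0, "z": 0, "ax": 0, "ay": 0, "az": 0, "claw": 0.05},
  {"x": 0, "y": 0, "z": 0, "ax": 0, "ay": 0, "az": 0, "claw": 0.05},
])

```text
t: 56.45
position: [468.4, -111.9, 238.2]
ee_rot: [-3.14, -0.069, 0.002]
wrist_force: [0.6, 0.0, -1.0]
width: 20.6
```

```bash
python3 -c "
from bb import *
bb('s23');go([*fw(0,0),155],YAW)"
```

```text
brush mask 0.69 zmin 120.9 zmax 281.1
   104 [ 21.5 -37.3 103.9] 1
   119 [ -2.9  12.1 121.8] 25
   134 [  1.6  10.6 133.2] 60
   149 [  0.9  11.6 148.3] 50
   164 [  1.7  11.7 163.3] 49
   179 [  0.4   3.4 175.7] 75
   194 [  0.7   3.8 193.7] 25
   209 [  1.    4.  208.4] 21
   224 [  0.4   7.1 224.4] 45
   239 [  0.7   7.8 239. ] 49
   254 [  0.7   7.8 254.2] 50
   269 [1.000e-01 7.600e+00 2.687e+02] 54
t 56.55 pos [ 468.3 -111.9  238.2] yaw 0.044 tilt 0.12 F [-0.1  0.3 -1.1] w 20.4
 shift cm [0.07 0.06 8.32] az 0.0
```

Emit:
step_arm([
  {"x": 0, "y": 0, "z": 3, "ax": 0, "ay": 0, "az": 0, "claw": 0.05},
  {"x": 0, "y": 0, "z": 3, "ax": 0, "ay": 0, "az": 0, "claw": 0.05},
  {"x": 0, "y": 0, "z": 2.4, "ax": 0, "ay": 0, "az": 0, "claw": 0.05},
  {"x": 0, "y": 0, "z": 0, "ax": 0, "ay": 0, "az": 0, "claw": 0.05},
  {"x": 0, "y": 0, "z": 0, "ax": 0, "ay": 0, "az": 0, "claw": 0.05},
  {"x": 0, "y": 0, "z": 0, "ax": 0, "ay": 0, "az": 0, "claw": 0.05},
])

```text
t: 57.15
position: [469.5, -112.3, 155.9]
ee_rot: [3.141, 0.069, 0.001]
wrist_force: [0.9, -0.1, -1.4]
width: 20.3
```

```bash
python3 -c "
from bb import *
bb('s24');go([*fw(0,0),155],YAW)" | grep -v '^   '
```

```text
brush mask 0.89 zmin 69.9 zmax 202.2
t 57.25 pos [ 469.6 -112.4  156.1] yaw 0.044 tilt 0.08 F [-0.2  0.4 -1.1] w 20.3
 shift cm [-0.07 -0.    0.11] az 0.0
```

Emit:
step_arm([
  {"x": 0, "y": 0, "z": -3, "ax": 0, "ay": 0, "az": 0, "claw": 0.05},
  {"x": 0, "y": 0, "z": -3, "ax": 0, "ay": 0, "az": 0, "claw": 0.05},
  {"x": 0, "y": 0, "z": -2.5, "ax": 0, "ay": 0, "az": 0, "claw": 0.05},
  {"x": 0, "y": 0, "z": 0, "ax": 0, "ay": 0, "az": 0, "claw": 0.05},
  {"x": 0, "y": 0, "z": 0, "ax": 0, "ay": 0, "az": 0, "claw": 0.05},
  {"x": 0, "y": 0, "z": 0, "ax": 0, "ay": 0, "az": 0, "claw": 0.05},
  {"x": 0, "y": 0, "z": -4, "ax": 0, "ay": 0, "az": 0, "claw": 0.05},
  {"x": 0, "y": 0, "z": -1, "ax": 0, "ay": 0, "az": 0, "claw": 0.05},
  {"x": 0, "y": 0, "z": 0, "ax": 0, "ay": 0, "az": 0, "claw": 0.05},
  {"x": 0, "y": 0, "z": 0, "ax": 0, "ay": 0, "az": 0, "claw": 0.05},
])

```text
t: 58.25
position: [468.6, -112.0, 289.0]
ee_rot: [-3.14, -0.069, 0.002]
wrist_force: [0.7, -0.0, -1.9]
width: 20.4
```

```bash
python3 -c "
from bb import *
bb('s25')
p=eyes.read_camera('top'); tray_pose(p); cv2.imwrite('pics/t25.png',p['color'])
v,u=np.mgrid[0:420,0:560]; W=px2w(p,u,v).reshape(-1,3)
m=(np.hypot(W[:,0]-677.6,W[:,1]+121.7)<45)&(W[:,2]>58)&(W[:,2]<80)
print('pot circle',cv2.minEnclosingCircle(W[m,:2].astype(np.float32)),m.sum())
go([677.6,-122,285],YAW)"
```

```text
brush mask 0.82 zmin 173.2 zmax 334.1
   125 [ -3.5 -38.2 124.9] 1
   140 [nan nan nan] 0
   155 [nan nan nan] 0
   170 [  0.9   9.5 173.8] 36
   185 [  2.1   9.8 184.8] 86
   200 [  2.3  10.4 199.7] 88
   215 [  2.1  10.3 214.5] 87
   230 [  2.2   3.6 227.1] 130
   245 [  1.8   3.7 245.1] 29
   260 [  2.1   4.  260. ] 30
   275 [  1.3   7.4 275.8] 47
   290 [  0.7   7.8 289.5] 56
   305 [  1.3   8.  304.8] 58
   320 [  1.6   7.9 320.1] 68
   335 [  1.2   2.6 332.7] 81
tray 549.9 294.2 242.7 201.9 14.68 conf 0.85
pot circle ((679.0465698242188, -122.79629516601562), 36.53132247924805) 221
t 58.45 pos [ 468.5 -112.   289.2] yaw 0.044 tilt 0.11 F [-0.3 -0.  -1.7] w 20.6
 shift cm [20.85  1.92  0.38] az 0.0bb.py:10: RuntimeWarning: Mean of empty slice.
  q=w[abs(zs-z)<6]; print('  ',round(z),q.mean(0).round(1)-[*s['position'][:2].round(1),0],len(q))
  ret = um.true_divide(
```

View pics/s25.png

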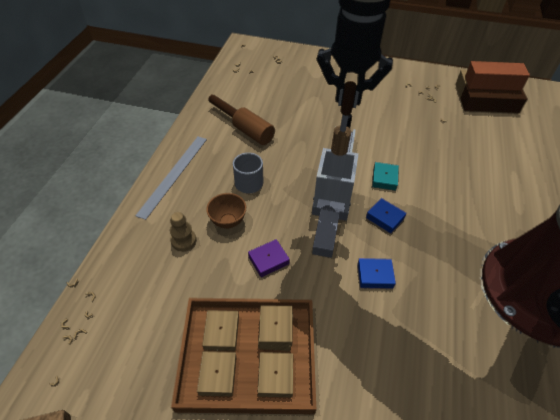

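Emit:
step_arm([
  {"x": 3.5, "y": 0.33, "z": 0, "ax": 0, "ay": 0, "az": 0, "claw": 0.05},
  {"x": 3.5, "y": 0.33, "z": 0, "ax": 0, "ay": 0, "az": 0, "claw": 0.05},
  {"x": 3.5, "y": 0.33, "z": 0, "ax": 0, "ay": 0, "az": 0, "claw": 0.05},
  {"x": 3.5, "y": 0.33, "z": 0, "ax": 0, "ay": 0, "az": 0, "claw": 0.05},
  {"x": 3.5, "y": 0.33, "z": 0, "ax": 0, "ay": 0, "az": 0, "claw": 0.05},
  {"x": 3.5, "y": 0.33, "z": 0, "ax": 0, "ay": 0, "az": 0, "claw": 0.05},
  {"x": 0, "y": 0, "z": 0, "ax": 0, "ay": 0, "az": 0, "claw": 0.05},
  {"x": 0, "y": 0, "z": 0, "ax": 0, "ay": 0, "az": 0, "claw": 0.05},
  {"x": 0, "y": 0, "z": 0, "ax": 0, "ay": 0, "az": 0, "claw": 0.05},
])

```text
t: 59.35
position: [678.8, -122.6, 290.1]
ee_rot: [-3.141, -0.069, 0.002]
wrist_force: [-1.0, -0.3, 0.1]
width: 20.5
```

```bash
python3 -c "
from bb import *
bb('s26');go([678.5,-122.5,128.5],YAW)" 2>/dev/null
```

```text
brush mask 0.86 zmin 174.3 zmax 335.6
   172 [ -0.3   9.5 175.1] 37
   187 [ -1.4   9.4 186.7] 79
   202 [ -1.    9.5 201.5] 76
   217 [ -1.6   9.3 216.4] 69
   232 [  1.1   2.9 229.2] 96
   247 [-2.000e-01  3.100e+00  2.468e+02] 27
   262 [  0.8   3.5 262.2] 24
   277 [ -1.    7.2 277.2] 47
   292 [1.000e-01 8.700e+00 2.924e+02] 56
   307 [-1.000e-01  8.200e+00  3.073e+02] 59
   322 [-3.000e-01  8.200e+00  3.226e+02] 53
   337 [-1.000e-01  3.600e+00  3.343e+02] 63
t 59.45 pos [ 678.8 -122.7  291. ] yaw 0.044 tilt 0.02 F [ 0.   0.3 -1. ] w 20.5
 shift cm [-0.04 -0.02 16.25] az 0.0
```

View pics/s26.png

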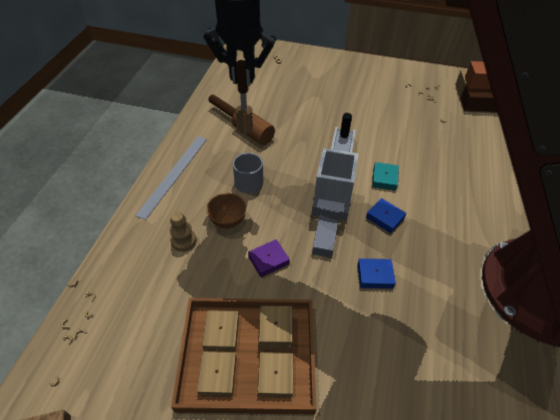

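Emit:
step_arm([
  {"x": 0, "y": 0, "z": 3, "ax": 0, "ay": 0, "az": 0, "claw": 0.05},
  {"x": 0, "y": 0, "z": 3, "ax": 0, "ay": 0, "az": 0, "claw": 0.05},
  {"x": 0, "y": 0, "z": 3, "ax": 0, "ay": 0, "az": 0, "claw": 0.05},
  {"x": 0, "y": 0, "z": 3, "ax": 0, "ay": 0, "az": 0, "claw": 0.05},
  {"x": 0, "y": 0, "z": 2, "ax": 0, "ay": 0, "az": 0, "claw": 0.05},
  {"x": 0, "y": 0, "z": 1.7, "ax": 0, "ay": 0, "az": 0, "claw": 0.05},
  {"x": 0, "y": 0, "z": 0, "ax": 0, "ay": 0, "az": 0, "claw": 0.05},
  {"x": 0, "y": 0, "z": 0, "ax": 0, "ay": 0, "az": 0, "claw": 0.05},
  {"x": 0, "y": 0, "z": 0, "ax": 0, "ay": 0, "az": 0, "claw": 0.05},
])

```text
t: 60.35
position: [680.3, -123.0, 135.1]
ee_rot: [3.14, 0.069, 0.004]
wrist_force: [0.9, -0.4, -1.1]
width: 20.3
```

```bash
python3 -c "
from bb import *
bb('s27');go([678.5,-122.5,128.5],YAW)" 2>/dev/null
```

```text
brush mask 0.62 zmin 49.3 zmax 181.5
   47 [ 0.   2.9 50.1] 11
   62 [-0.6 10.3 62.1] 51
   77 [ 1.5  2.9 74.1] 82
   92 [ 1.3  3.1 91.8] 20
   107 [  0.8   3.5 106.1] 17
   122 [ -1.6   7.8 123.4] 24
   137 [  0.8   8.5 137.8] 30
   152 [  0.    8.1 152.5] 29
   167 [ -1.3   8.  167.6] 35
   182 [  1.    2.3 179.5] 45
   197 [-10.7  13.5 196.2] 2
t 60.45 pos [ 680.3 -122.9  134.8] yaw 0.044 tilt 0.12 F [-0.3  0.8 -1.9] w 20.8
 shift cm [-0.18 -0.05  0.63] az 0.0
```

View pics/s27.png

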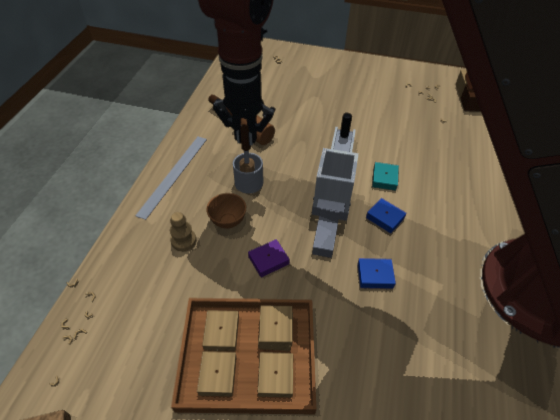

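Emit:
step_arm([
  {"x": 0, "y": 0, "z": 0.5, "ax": 0, "ay": 0, "az": 0, "claw": 0.05},
  {"x": 0, "y": 0, "z": 0.1, "ax": 0, "ay": 0, "az": 0, "claw": 0.05},
  {"x": 0, "y": 0, "z": 0, "ax": 0, "ay": 0, "az": 0, "claw": 0.05},
  {"x": 0, "y": 0, "z": 0, "ax": 0, "ay": 0, "az": 0, "claw": 0.05},
])

```text
t: 60.85
position: [679.6, -122.7, 127.2]
ee_rot: [-3.141, -0.069, 0.0]
wrist_force: [0.0, 0.8, -1.9]
width: 20.8
```

Emit:
step_arm([
  {"x": 0, "y": 0, "z": 0.2, "ax": 0, "ay": 0, "az": 0, "claw": 0.05},
  {"x": 0, "y": 0, "z": 0, "ax": 0, "ay": 0, "az": 0, "claw": 0.05},
])

```text
t: 61.05
position: [680.2, -122.9, 126.3]
ee_rot: [3.14, 0.069, 0.002]
wrist_force: [-1.2, 0.4, 5.2]
width: 20.4
```

Contact shows at +5 N. Releasing slowly and going up.

Emit:
step_arm([
  {"x": 0, "y": 0, "z": 0, "ax": 0, "ay": 0, "az": 0, "claw": 0.3},
  {"x": 0, "y": 0, "z": 0, "ax": 0, "ay": 0, "az": 0, "claw": 0.5},
  {"x": 0, "y": 0, "z": 0, "ax": 0, "ay": 0, "az": 0, "claw": 0.7},
  {"x": 0, "y": 0, "z": 0, "ax": 0, "ay": 0, "az": 0, "claw": 0.7},
  {"x": 0, "y": 0, "z": -2, "ax": 0, "ay": 0, "az": 0, "claw": 0.7},
  {"x": 0, "y": 0, "z": -4, "ax": 0, "ay": 0, "az": 0, "claw": 0.7},
  {"x": 0, "y": 0, "z": -4, "ax": 0, "ay": 0, "az": 0, "claw": 0.7},
  {"x": 0, "y": 0, "z": -3, "ax": 0, "ay": 0, "az": 0, "claw": 0.7},
  {"x": 0, "y": 0, "z": 0, "ax": 0, "ay": 0, "az": 0, "claw": 0.7},
])

```text
t: 61.95
position: [681.6, -123.2, 260.4]
ee_rot: [3.139, 0.069, 0.011]
wrist_force: [0.3, -0.0, -0.0]
width: 59.8
```

Emit:
step_arm([
  {"x": -4, "y": 2, "z": -1, "ax": 0, "ay": 0, "az": 0, "claw": 0.7},
  {"x": -4, "y": 2, "z": 0, "ax": 0, "ay": 0, "az": 0, "claw": 0.7},
  {"x": -4, "y": 2, "z": 0, "ax": 0, "ay": 0, "az": 0, "claw": 0.7},
  {"x": -4, "y": 2, "z": 0, "ax": 0, "ay": 0, "az": 0, "claw": 0.7},
  {"x": -4, "y": 2, "z": 0, "ax": 0, "ay": 0, "az": 0, "claw": 0.7},
  {"x": -3, "y": 4, "z": 0, "ax": 0, "ay": 0, "az": 0, "claw": 0.7},
  {"x": -2, "y": 4, "z": 0, "ax": 0, "ay": 0, "az": 0, "claw": 0.7},
  {"x": 0, "y": 4, "z": 0, "ax": 0, "ay": 0, "az": 0, "claw": 0.7},
  {"x": 0, "y": 0, "z": 0, "ax": 0, "ay": 0, "az": 0, "claw": 0.7},
])

```text
t: 62.85
position: [438.6, -357.7, 264.3]
ee_rot: [3.14, 0.062, -0.0]
wrist_force: [-0.5, 0.1, -0.4]
width: 60.3
```

```bash
python3 b.py; python3 -c "
from h import *
p=look('pics/s28.png'); cv2.imwrite('pics/t28.png',p['color']); tp=tray_pose(p)
a=tp[2]; v,u=np.mgrid[0:420,0:560]; W=px2w(p,u,v).reshape(-1,3)
d=W[:,:2]-np.array(tp[:2]); x=np.cos(a)*d[:,0]+np.sin(a)*d[:,1]; y=-np.sin(a)*d[:,0]+np.cos(a)*d[:,1]
for sx in(-1,1):
  for sy in (-1,1):
    m=(x*sx>0)&(x*sx<106)&(y*sy>0)&(y*sy<90)&(W[:,2]>20)&(W[:,2]<60)
    rr=cv2.minAreaRect(np.column_stack([x[m],y[m]]).astype(np.float32)); z=W[m,2]
    print(sx,sy,np.round(rr[0],1),np.round(rr[1],1),np.percentile(z,[10,50,90]).round(1))
go([500,-200,200],YAW)"
```

```text
top 0.82 292
 top end ((680.26806640625, -123.07424926757812), (18.470033645629883, 19.294586181640625), 35.65853500366211) [ 679.9 -122.   169.3]
  z 110 [ 677.8 -116.1  111.4] 6
  z 120 [ 673.3 -119.4  118.5] 9
  z 130 [ 675.2 -117.5  129.5] 13
  z 140 [ 673.1 -118.5  140.2] 10
  z 150 [ 674.8 -117.6  150.2] 12
  z 160 [ 673.7 -119.6  161.5] 13
  z 170 [ 680.6 -122.2  169.6] 72
side 0.81 380
  z 90 [ 681.1 -119.8   90.1] 16
  z 100 [ 680.9 -119.7   98.9] 12
  z 110 [ 680.8 -116.6  110.9] 17
  z 120 [ 680.9 -115.9  119.4] 28
  z 130 [ 680.1 -115.8  129.8] 30
  z 140 [ 681.  -115.3  140.3] 32
  z 150 [ 681.3 -116.3  150.3] 27
  z 160 [ 681.1 -115.5  160.2] 30
  z 170 [ 682.5 -120.1  169.8] 56
no ledge blank 0
stack top 29.2 457
handle fy -196.6 98
tray 549.9 294.0 242.7 202.1 14.59 conf 0.98
-1 -1 [-50.9 -43.6] [72.  62.1] [44.6 49.  51.6]
-1 1 [-51.8  39.3] [72.2 61.5] [24.6 27.1 29.5]
1 -1 [ 50.9 -41.1] [70.6 61.1] [24.4 27.1 29.6]
1 1 [50.6 39. ] [70.8 61.1] [24.4 27.2 29.7]
t 63.2 pos [ 439.9 -352.4  265.3] yaw 0.045 tilt 0.01 F [0.2 0.3 0.6] w 59.9
 shift cm [  6.7  -14.95   6.54] az 0.002
```

View pics/s28.png

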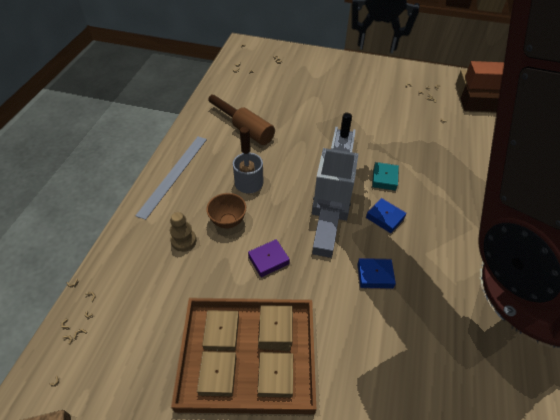

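View pics/t28.png

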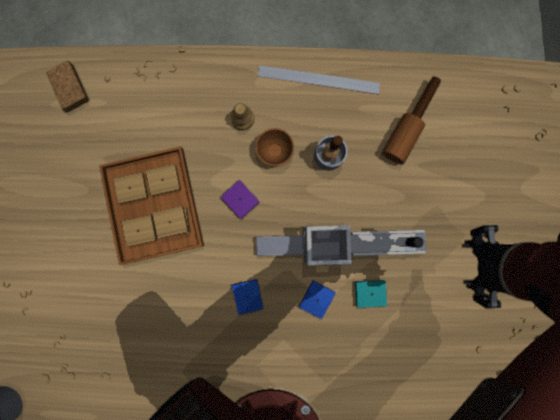

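```bash
python3 -c "
from h import *
print(r.close_job())"
```

```text
the job is handed in; nothing more can be done
None
```

The job is done and handed in at about 63 s; `close_job` gives no verdict, so the result rests on my own checks.

**What I did:**
- **Blanks:** I took the one on the ledge first, then pushed out and fetched the four from the shaft. All five are in the tray, four on its floor and one stacked.
- **Slide:** it is drawn back after every push.
- **Brush:** I gave the shaft two full strokes and stood the brush back in its pot.

**Last checks before handing in:**
- **Blanks:** four tops are at about 27 mm and the stacked one at about 49 mm, all well inside the tray walls.
- **Feeder:** the shaft floor reads 29 mm with nothing in it, the ledge is empty, and the slide handle is within about 1 mm of home.
- **Brush strokes:** I worked the depths out from the tool height, since the shaft hides the bristles. The brush end came to about 4 mm above the floor at the bottom and about 85 mm above it at the top.
- **Brush in its pot:** it stands upright about 2 mm from the centre, with its top at about 170 mm (171 expected).
- **Bystanders:** the bowl, mallet and finial look unmoved in the pictures; I did not measure them again.

No check failed. While the slide was still pushed in, the blank on the ledge measured about 75 mm long instead of 70. It read about 68 mm once the slide was back, so I put this down to the slide's tongue behind it. I did not notice the tray being knocked or the grip slackening.

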